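Load and clamp the connector marking fixture

TASK

Load the marking fixture: stand every rectangular pin header from the bench upright and fully home in a pocket of its own, then lower the hold-down plate over the two locating pins until it rests flush on the nest, then wind the handwheel clockwise until the clamp slide is up against its stop. The clamp may have been left wound in, so back it off first if its toe is in the way, and leave the other things on the bench where they are.

Things in the scene. Friction and masses are not known exactly. Their poses are not given: they have to be found in the camera images.
- fixture: Marking fixture, fixed: dark steel bed 150 mm (own x) x 365 mm (own y -90 to +275 mm), 12 mm thick; on it an aluminium nest block 120 x 152 mm, top 40 mm above the bench, then towards +y the clamp slide (46 mm wide, ears 104 mm, toe up to 62 mm high) and a grey gearbox, centre y = 215 mm, with the handwheel. Origin: on the bench under the nest's centre; z up; +y runs from nest to handwheel.
- nest (a point): Centre of the nest's top face, 40 mm above the bench; axes as the fixture's.
- clamp (a joint): Position of the clamp slide in m: 0 wound right back, 0.024 against its stop screws; it moves towards the nest (fixture -y) as it grows, driven only by the handwheel, 8 mm per turn. Its steel toe, 30 mm wide, passes 3 mm above the seated plate; wound in it overhangs the plate's +y edge by 8 mm, below 0.016 it is clear of the plate's place.
- toe (a point): Middle of the lower edge of the clamp toe's tip, 51 mm above the bench, moving with the slide (own y of the fixture = 88 mm when wound right back, 64 mm at the stop).
- wheel (a joint): Angle of the handwheel in rad, 0 (clamp right back) to 18.85 (clamp at its stop), 3 turns; grows clockwise seen from above. Black rim 111 mm over all, axis upright at own (0, 215) mm of the fixture, rim 88 mm above the bench. Turns lightly (about 2 N at the crank handle) and stays where it is left.
- handle (a point): Top centre of the upright crank handle on the handwheel, 142 mm above the bench: a black round handle 17 mm in diameter and 48 mm high above the rim, 40 mm from the wheel's axis. It revolves freely on its own pin, so it can be gripped firmly and carried round in a circle without turning the tool.
- plate: Hold-down plate: aluminium, 112 mm (own x) x 144 mm (own y) x 8 mm, 0.3 kg; 12 mm holes at own x = +42 and -42 mm, y = 0, four 44 x 32 mm windows over the pockets; upright black grip block in its middle, 40 mm along x, 16 mm along y, top 48 mm above the underside. Origin: centre of the underside, z up. Seated, the origin is at point nest and x along the fixture's x, either way round.
- conn0: Rectangular open-topped pin header of grey plastic with brass contacts, 36 mm (own x) x 24 mm (own y) x 26 mm high, 30 g, standing with its opening up; the same after a half turn. Origin: centre of its underside, z up. Two to four are there; absent ones have no pose.
- pocket0 (a point): Centre of the floor of a pocket in the nest, at own (-28, +48) mm of the fixture, 31 mm above the bench: 40 mm along the fixture's x, 28 mm along its y, 9 mm deep. A header stands in it with its long side along the fixture's x, 17 mm proud of the nest.
- conn1: Another header exactly like conn0, if it is present; origin at the centre of its underside.
- pocket1 (a point): Centre of the floor of a pocket in the nest, at own (-28, -48) mm of the fixture, 31 mm above the bench: 40 mm along the fixture's x, 28 mm along its y, 9 mm deep. A header stands in it with its long side along the fixture's x, 17 mm proud of the nest.
- conn2: Another header exactly like conn0, if it is present; origin at the centre of its underside.
- pocket2 (a point): Centre of the floor of a pocket in the nest, at own (+28, +48) mm of the fixture, 31 mm above the bench: 40 mm along the fixture's x, 28 mm along its y, 9 mm deep. A header stands in it with its long side along the fixture's x, 17 mm proud of the nest.
- conn3: Another header exactly like conn0, if it is present; origin at the centre of its underside.
- pocket3 (a point): Centre of the floor of a pocket in the nest, at own (+28, -48) mm of the fixture, 31 mm above the bench: 40 mm along the fixture's x, 28 mm along its y, 9 mm deep. A header stands in it with its long side along the fixture's x, 17 mm proud of the nest.
- pin0 (a point): Tip of a bullet-nosed steel locating pin on the nest at own x = -42 mm of the fixture, y = 0: 10 mm in diameter, 22 mm high above the nest, the top 7 mm tapered to 4 mm.
- pin1 (a point): Tip of a bullet-nosed steel locating pin on the nest at own x = +42 mm of the fixture, y = 0: 10 mm in diameter, 22 mm high above the nest, the top 7 mm tapered to 4 mm.
- reel: A bystander: white plastic component reel lying flat, 178 mm across, 13 mm thick.
- dispenser: A bystander: white dispensing bottle, 60 mm across, 130 mm high.
- driver: A bystander: screwdriver with a black handle, 180 mm long, lying.
- tape: A bystander: roll of clear tape lying flat, 90 mm across, 24 mm high.
- round0: A bystander: round metal connector, 28 mm across, 34 mm high, standing on the bench; not to be loaded.
- round1: A bystander: round metal connector, 28 mm across, 34 mm high, standing on the bench; not to be loaded.
- mug: A bystander: empty grey cup, 68 mm across, 85 mm high.
Things that resemble listed ones, but are neither listed nor needed, are in the scene too. Leave any brown or orange look-alike of the plate alone.

How it is judged:
By the outcome, as a careful person would: the job done as asked, in the order asked, and still so for the second after the job is handed in, with the robot touching nothing.
Of conn0, conn1, conn2, conn3 only 2 to 4 are there at a start; the rules pass over those that are not, and their reading is None.
At some moment in a run one of conn0, conn1, conn2, conn3, plate may be knocked a few centimetres aside while the robot is not near it.
It also fails if it takes over 210 s, if anything falls off the work surface, if the arm or the gripper's body presses on something with over 40 N, if the wrist force passes 120 N, or if a joint passes its speed limit or range.

ROBOT

A 6-joint arm with a two-finger parallel gripper is mounted at the origin on the work surface. World frame = base frame: x ahead of the robot, y to its left, z up, the work surface at z = 0. Lengths are in m, angles in rad, forces in N, time in s.
With the tool pointing down it reaches from about 0.375 to 0.9 m from the base axis. Payload 3.1 kg.
Tool frame: the origin (TCP) lies on the centre line of the jaws, within the pads' length; the fingertips stand 25 mm ahead of it and the grasp point (between the pads) lies 6 mm ahead of it; x points along the fingers, y is the direction in which the jaws open and shut, and the axes are right-handed (so a half turn about x gives the same grasp; the last joint's range is limited). The gripper opens to 87 mm and grips with 3 to 60 N. Pads are 19 mm wide; open, the fingers measure 117 mm over their backs; the gripper's body (75 mm by 190 mm) begins 51 mm behind the grasp point.
Start: joints at [0.941, 0.527, 1.433, -0, 1.181, -0.178], TCP at [0.273, 0.562, 0.248] pointing down, gripper open.
Joint ranges: [-3.08, 3.08], [-0.75, 2.2], [0.22, 2.44], [-1.43, 4.57], [0, 2.65], [-2.85, 2.85]. Speed limits (rad/s): [2.79, 2.79, 3.14, 3.14, 3.14, 3.14].

INTERFACE

Orientations are given as a unit quaternion [x, y, z, w].
In Python, from rig import robot gives the robot as it stands. The module is installed in compiled form; this text tells all that it offers.
- The arm moves only by the tool move_arm, never from a script. Its argument "commands" is a list of rows, each a list of 5 numbers: the gripper's target within -1 to 1 (shut at 1, half-way at 0, fully open at -1), then the shift along the tool's x, y, z in mm, then the turn about the tool's x in degrees. A call has 1 to 8 rows; each row is the pose to reach, as a shift and turn from the pose commanded when the call began, along the tool's axes at that moment; what a row does not reach only later rows make up. A row lasts 1/12 s, in which the tool goes at most 41.7 mm and 7.16 degrees, less where a joint would pass 70% of its speed; a pose out of reach is approached as far as the arm can. A call with a gripper value outside its range is refused whole. The fingers move at their own pace and stop on an object; "newtons" is the grip in N (left out, the last holds). Time passes only in rows, so rows that repeat a pose let the fingers close. It gives the time, the measured TCP pose, the force and the opening at its end, in the units of the state.
- robot.get_obs(): the state, without advancing time (a new reading comes with each control period).
- robot.camera(name): name is "scene" or "top" or "wrist"; returns a dict with "image" (420x560x3 uint8, red, green, blue), "fx", "fy", "cx", "cy" (pixels), "distortion" ([k1, k2, p1, p2, k3] as OpenCV has them; the pictures are not rectified), "xyz" and "rotation" of the camera in the world; the wrist camera has in their place "tool_from_camera" (4x4, takes a point from camera to tool coordinates, whose origin is the TCP and whose axes are the tool frame's). Camera axes: x right, y down, z forward; pixel columns grow to the right and rows downward; lengths in m; the calibration is good to about 2 mm. A picture is of the moment at which its call begins: read the wrist's pose just before it. There is no depth.
- robot.hand_in(): hands the job in, once; it reports no verdict.
Trained networks look in a picture, given as the dict that the camera call returned (one of the last four; its "shot" number tells which), for a name from the list of things; names that differ only in an ending like _2 or _b are one class to them, and where a whole thing is asked for, a point or a joint stands for the part that bears it (a point fixed in the world has none). Each returns a list of dicts, best first, with "p" (0 to 1); they miss things now and then, are a little off and sometimes report something else, mostly with a low value. They report only what shows in the picture. A call takes as long as a camera call. They do not tell look-alikes from the thing itself.
- robot.regions_of(picture, name): "pixels" (420x560 bool, what is visible of it) and "bbox" ([left, top, right, bottom] in pixels, round what is visible of it).
The state is a dict: "time": time; "q": joint angles; "joint_velocities": joint speeds; "joint_torque": joint torques, N m; "position": TCP position; "tool_rot": TCP orientation; "ft_force": force on the tool from outside, world axes, zero at the start; "moment": the same for the moment, N m; "grip_width": finger opening in m.
Only numpy, scipy, OpenCV 4.12 (cv2) and the standard library are available. Lean on these libraries where they do the work, as an engineer would, in place of code of your own. Each camera call takes 0.05 s, during which the arm holds its last target.

## Working session

There is one attempt and no reset: what is moved stays moved. The work goes in short steps, Python scripts to look and compute and a tool call to move; the robot and the scene stay as the last step left them, time stands still between calls to the robot, and variables do not carry over. Pictures are saved under pics/ and viewed, and the job is handed in when it is done.

Besides the shell and the picture viewer there is one more tool, called after "Call:" as name(argument=value, ...) on one line, values as JSON. move_arm: Moves the arm, as the interface text tells. Its arguments: {"type":"object","properties":{"commands":{"type":"array","items":{"type":"array","items":{"type":"number"}}},"newtons":{"type":"number"}},"required":["commands"]}

```bash
mkdir -p pics; ls; python3 - <<'E'
from rig import robot
import cv2
for n in ["scene","top","wrist"]:
    p=robot.camera(n); cv2.imwrite(f"pics/a_{n}.png",cv2.cvtColor(p["image"],cv2.COLOR_RGB2BGR))
    print(n,{k:v for k,v in p.items() if k!="image"})
o=robot.get_obs(); print(o)
E
```

```text
pics
scene {'fx': 507.7777218157615, 'fy': 507.7777218157615, 'cx': 277.1041427577727, 'cy': 205.96286826423508, 'distortion': array([-0.11900649,  0.        ,  0.        ,  0.        ,  0.        ]), 'xyz': array([ 0.83353507, -0.72939951,  1.3244875 ]), 'rotation': array([ 0.93382801,  0.21827163, -0.0721985 , -0.27406225]), 'shot': 1}
top {'fx': 399.5966895745555, 'fy': 399.5966895745555, 'cx': 274.68646140423147, 'cy': 207.04684217565398, 'distortion': array([-0.04233042,  0.        ,  0.        ,  0.        ,  0.        ]), 'xyz': array([ 0.32938973, -0.04309451,  1.18126349]), 'rotation': array([ 0.71528278, -0.69617687,  0.03461046, -0.05010417]), 'shot': 2}
wrist {'fx': 301.42177147512547, 'fy': 301.42177147512547, 'cx': 281.5147517735211, 'cy': 211.05910216330057, 'distortion': array([-0.06577337,  0.        ,  0.        ,  0.        ,  0.        ]), 'tool_from_camera': array([[ 1.29374206e-03, -2.99241343e-01,  9.54176580e-01,
        -1.36520545e-01],
       [ 9.99998462e-01, -7.42370741e-04, -1.58868717e-03,
         8.27382151e-04],
       [ 1.18375366e-03,  9.54177168e-01,  2.99239922e-01,
        -8.40101353e-02],
       [ 0.00000000e+00,  0.00000000e+00,  0.00000000e+00,
         1.00000000e+00]]), 'shot': 3}
{'time': 0.15, 'q': array([ 9.40486981e-01,  5.28286989e-01,  1.43360265e+00,  1.02770721e-05,
        1.18136818e+00, -1.78495831e-01]), 'joint_velocities': array([ 8.47576589e-05, -1.76154515e-03, -2.49562890e-03,  3.91108037e-04,
        1.90877915e-03, -3.46771556e-04]), 'joint_torque': array([ 1.06657644e-03, -4.40431523e+01, -1.76841599e+01,  6.33607060e-02,
        5.52639726e-02, -8.46130752e-05]), 'position': array([0.27253723, 0.5618825 , 0.24677696]), 'tool_rot': array([ 0.15784635,  0.68937438, -0.15892618,  0.68890491]), 'ft_force': array([-1.49936075,  0.11621735,  0.74101036]), 'moment': array([ 0.04705414, -0.00853242,  0.06488959]), 'grip_width': 0.08702034785742378}
```

View pics/a_scene.png

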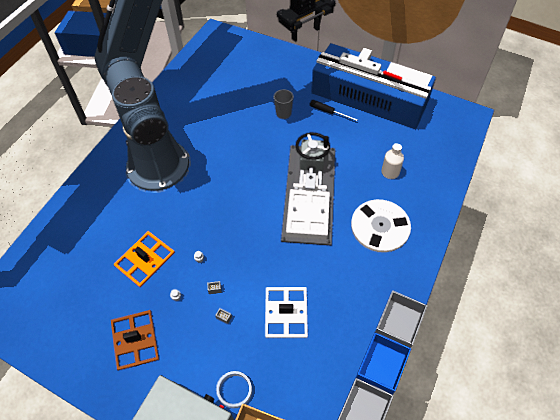

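View pics/a_top.png

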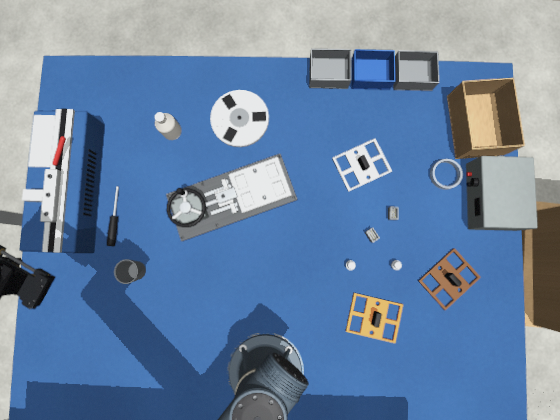

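View pics/a_wrist.png

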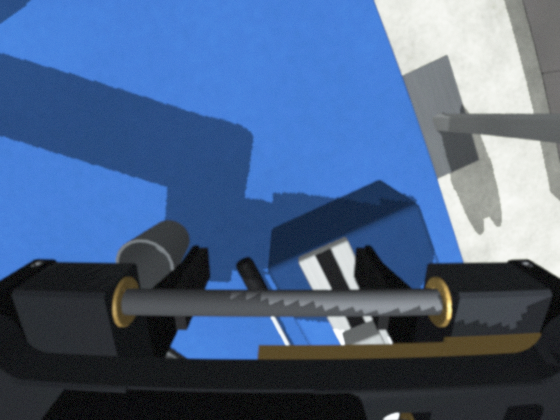

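The pictures show two grey headers at top (393,212) and (372,234), the aluminium plate at top (362,164), the fixture around (232,195) and the handwheel at (187,206). The orange and brown plates at (375,318) and (449,279) are look-alikes. I'll enlarge these areas and measure.

```bash
cat > h.py <<'E'
import numpy as np, cv2
from scipy.spatial.transform import Rotation as R
from rig import robot
def K(p): return np.array([[p["fx"],0,p["cx"]],[0,p["fy"],p["cy"]],[0,0,1.]])
def campose(p,obs=None):
    if "xyz" in p: return R.from_quat(p["rotation"]).as_matrix(), np.array(p["xyz"])
    T=np.eye(4);T[:3,:3]=R.from_quat(obs["tool_rot"]).as_matrix();T[:3,3]=obs["position"]
    M=T@p["tool_from_camera"]; return M[:3,:3],M[:3,3]
def ray(p,px,z,obs=None):
    Rm,t=campose(p,obs)
    u=cv2.undistortPoints(np.array(px,float).reshape(-1,1,2),K(p),p["distortion"]).reshape(-1,2)
    d=np.c_[u,np.ones(len(u))]@Rm.T
    return t+d*((z-t[2])/d[:,2])[:,None]
def proj(p,X,obs=None):
    Rm,t=campose(p,obs)
    return cv2.projectPoints(np.array(X,float).reshape(-1,3),cv2.Rodrigues(Rm.T)[0],-Rm.T@t,K(p),p["distortion"])[0].reshape(-1,2)
def save(im,name): cv2.imwrite("pics/"+name,cv2.cvtColor(im,cv2.COLOR_RGB2BGR))
def crop(im,b,s): 
    return cv2.resize(im[b[1]:b[3],b[0]:b[2]],None,fx=s,fy=s,interpolation=cv2.INTER_CUBIC)
E
python3 - <<'E'
from h import *
for n in ["top","scene"]:
    p=robot.camera(n)
    for name in ["conn0","plate","fixture","wheel","handle","clamp","round0"]:
        for r in robot.regions_of(p,name)[:5]:
            ys,xs=np.nonzero(r["pixels"])
            if len(xs)==0: continue
            c=[xs.mean(),ys.mean()]
            print(n,name,round(r["p"],2),r["bbox"],len(xs),np.round(c,1),np.round(ray(p,[c],0.03)[0],3))
    if n=="top": save(crop(p["image"],(160,150,305,245),5.5),"b_top.png"); save(crop(p["image"],(320,130,480,350),2.7),"b_top2.png")
    else: save(crop(p["image"],(260,120,350,250),4.5),"b_scene.png"); save(crop(p["image"],(150,240,320,340),4.5),"b_scene2.png")
E
```

```text
top conn0 0.69 [363.6, 227.5, 377.9, 242.0] 125 [371.1 234.1] [ 0.397 -0.295  0.03 ]
top conn0 0.67 [208.2, 89.7, 270.7, 147.4] 2720 [239.2 118.2] [0.733 0.098 0.03 ]
top plate 0.79 [335.1, 139.0, 394.3, 191.4] 1357 [361.7 165.3] [ 0.598 -0.268  0.03 ]
top plate 0.68 [347.7, 292.6, 402.6, 343.4] 1227 [373.3 317.2] [ 0.163 -0.302  0.03 ]
top plate 0.66 [420.7, 249.2, 482.3, 310.4] 1521 [448.7 278.9] [ 0.275 -0.516  0.03 ]
top fixture 0.83 [167.0, 155.9, 300.8, 241.5] 6300 [230.2 197.3] [0.493 0.115 0.03 ]
top wheel 0.86 [164.5, 187.6, 202.5, 227.3] 630 [185.2 206.7] [0.462 0.246 0.03 ]
top handle 0.55 [176.1, 188.6, 185.5, 196.5] 46 [179.8 191.7] [0.506 0.264 0.03 ]
top clamp 0.32 [364.7, 228.2, 378.6, 243.0] 121 [371.7 234.3] [ 0.396 -0.297  0.03 ]
top round0 0.63 [344.8, 257.5, 357.6, 275.5] 98 [350.3 264.4] [ 0.309 -0.236  0.03 ]
scene conn0 0.72 [206.6, 279.1, 221.6, 294.7] 152 [213.7 287.2] [ 0.403 -0.305  0.03 ]
scene conn0 0.48 [216.1, 312.2, 232.6, 323.5] 149 [223.1 316.6] [ 0.469 -0.368  0.03 ]
scene plate 0.9 [268.4, 287.1, 306.8, 337.4] 1454 [286.3 311.2] [ 0.614 -0.279  0.03 ]
scene plate 0.81 [112.6, 311.9, 159.1, 370.5] 1542 [133.9 339.3] [ 0.288 -0.531  0.03 ]
scene plate 0.74 [114.4, 226.9, 174.6, 285.1] 1165 [144.  258.2] [ 0.176 -0.318  0.03 ]
scene fixture 0.68 [281.2, 133.8, 333.0, 243.5] 4983 [309.4 192.1] [0.508 0.101 0.03 ]
scene wheel 0.94 [292.5, 132.7, 330.3, 157.7] 422 [313.  146.5] [0.443 0.271 0.03 ]
scene handle 0.72 [213.6, 310.6, 233.5, 320.4] 158 [223.2 315.9] [ 0.468 -0.366  0.03 ]
scene handle 0.59 [319.9, 135.1, 331.8, 149.5] 80 [325.1 141.2] [0.47 0.31 0.03]
scene round0 0.46 [170.3, 291.7, 182.1, 300.9] 77 [175.1 294.9] [ 0.319 -0.373  0.03 ]
```

View pics/b_top.png

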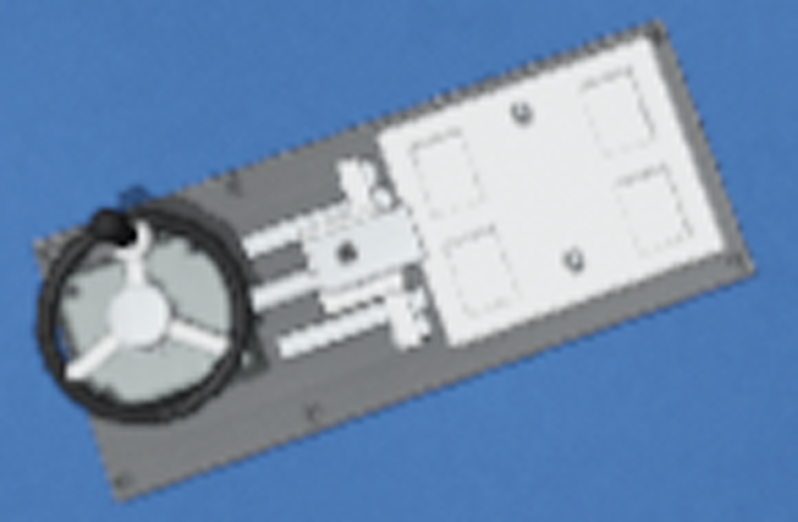

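View pics/b_top2.png

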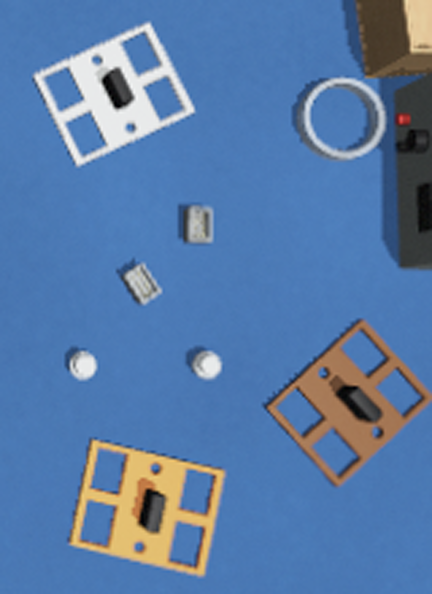

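View pics/b_scene.png

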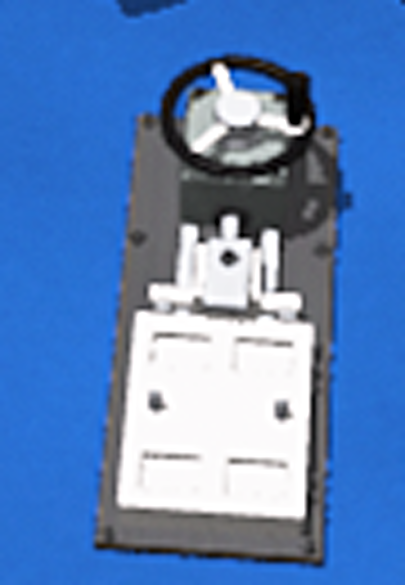

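View pics/b_scene2.png

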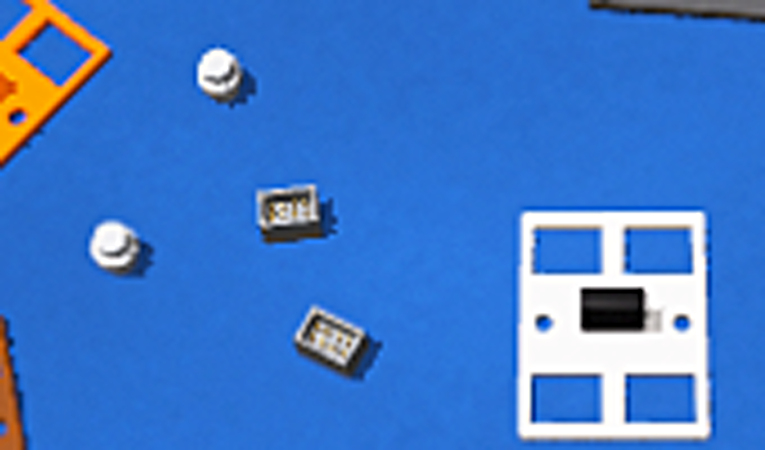

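Top view: the nest's pockets are empty, and the handle is at crop (110,228). The clamp toe is close to or over the nest's edge at (425,235). There are exactly two headers, and the white plate is the aluminium one. Next I'll fit the poses.

```bash
cat > fit.py <<'E'
from h import *
from scipy.optimize import least_squares
def fitpose(views,x0):
    # views: list of (cam, objpts Nx3, px Nx2, obs)
    def f(v):
        c,s=np.cos(v[2]),np.sin(v[2]); Rz=np.array([[c,-s,0],[s,c,0],[0,0,1]])
        return np.concatenate([((proj(p,O@Rz.T+[v[0],v[1],0],o)-px)/1.0).ravel() for p,O,px,o in views])
    r=least_squares(f,x0,loss="soft_l1"); return r.x,r.fun
E
python3 - <<'E'
from fit import *
pt=robot.camera("top"); ps=robot.camera("scene")
O=np.array([[75,-90,12],[-75,-90,12],[75,275,12],[-75,275,12],[60,-76,40],[-60,-76,40],[-60,76,40],[60,76,40],[42,0,62],[-42,0,62]])/1000
a=np.array([[655,22],[755,268],[35,240],[118,500],[650,38],[725,248],[452,345],[380,128],[522,112],[573,260]])/5.5+[160,150]
Os=O[[0,1,4,5,6,7,8,9]]
# scene: +x own -> world +x -> right in scene
b=np.array([[325,562],[95,548],[305,520],[118,505],[135,312],[312,325],[281,404],[155,396]])/4.5+[260,120]
for vs in ([(pt,O,a-0.4,None)],[(ps,Os,b-0.4,None)],[(pt,O,a-0.4,None),(ps,Os,b-0.4,None)]):
    v,f=fitpose(vs,[0.52,0.05,0.3]); print(np.round(v,4),np.degrees(v[2]),np.abs(f).max())
np.save("fx.npy",v)
c,s=np.cos(v[2]),np.sin(v[2]);Rz=np.array([[c,-s,0],[s,c,0],[0,0,1]])
# toe & handle estimates
inv=lambda X:(X-[v[0],v[1],0])@Rz
print("handle top", inv(ray(pt,np.array([[112,226]])/5.5+[160,150],.142)),"scene",inv(ray(ps,np.array([[300,78]])/4.5+[260,120],.142)))
for q in ([425,250],[410,210],[425,262]): print("toe top", inv(ray(pt,np.array([q])/5.5+[160,150],.062)))
for nm,p,off,sc,pts in (("t",pt,(160,150),5.5,0),("s",ps,(260,120),4.5,0)):
    im=crop(p["image"],(off[0],off[1],off[0]+145,off[1]+130),sc)
    for Y,col in ((64,(255,0,0)),(72,(0,160,0)),(88,(255,0,255))):
        L=np.array([[-15,Y,62],[15,Y,62]])/1000@Rz.T+[v[0],v[1],0]
        q=((proj(p,L)-off+.5)*sc).astype(int); cv2.line(im,tuple(q[0].tolist()),tuple(q[1].tolist()),col,1)
    for t in range(0,360,30):
        pass
    save(im[:600,:790],f"c_{nm}.png")
E
```

```text
[0.5322 0.0291 0.3696] 21.174209323847332 1.636913111402066
[0.5363 0.0274 0.3796] 21.748628165897124 0.8360500412804868
[0.5343 0.0288 0.3751] 21.492933818303392 1.7627818132405935
handle top [[0.03391012 0.20592449 0.142     ]] scene [[0.04344145 0.20578798 0.142     ]]
toe top [[-0.01465006  0.07208158  0.062     ]]
toe top [[0.00777651 0.07250827 0.062     ]]
toe top [[-0.02055818  0.07414079  0.062     ]]
```

View pics/c_t.png

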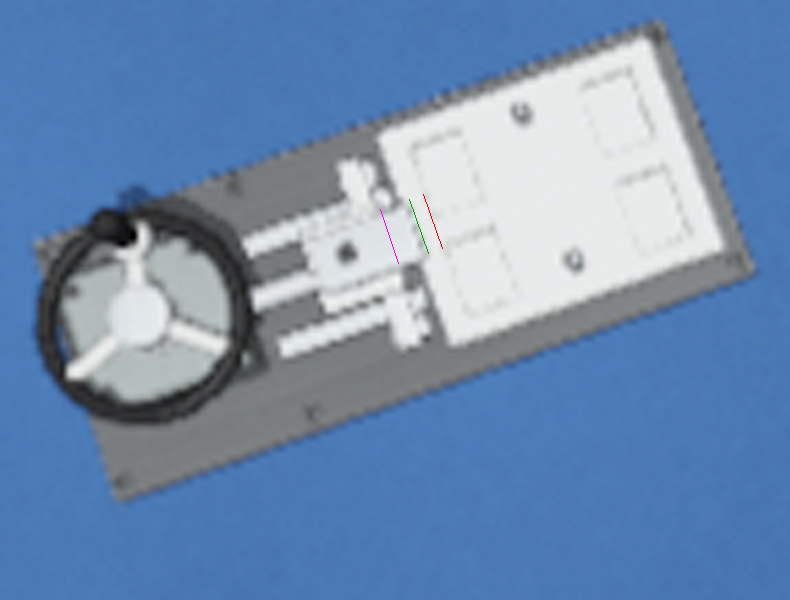

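View pics/c_s.png

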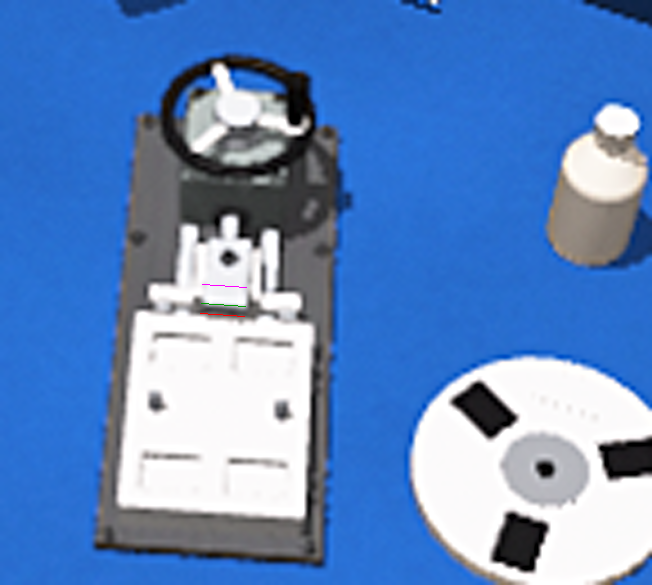

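```bash
cat >> h.py <<'E'
def yawof(o):
    M=R.from_quat(o["tool_rot"]).as_matrix(); return np.degrees(np.arctan2(M[1,1],M[0,1]))
def plan(pos,yaw=None,o=None,half=True):
    """shift mm + turn deg in tool frame; yaw= direction of tool y in world deg (mod 180)"""
    o=o or robot.get_obs(); M=R.from_quat(o["tool_rot"]).as_matrix()
    d=M.T@(np.array(pos)-o["position"])*1000
    t=0
    if yaw is not None:
        # turn about tool x (down): positive turn decreases world yaw
        t=-((yaw-yawof(o)+90)%180-90)
    print("now",np.round(o["position"],4),"yaw %.1f"%yawof(o),"q6 %.2f"%o["q"][5],"shift",np.round(d,1),"turn %.1f"%t, "alt %.1f"%(t-180*np.sign(t)))
    return d,t
E
python3 - <<'E'
from h import *
o=robot.get_obs(); print(np.round(R.from_quat(o["tool_rot"]).as_matrix(),3))
v=np.load("fx.npy");c,s=np.cos(v[2]),np.sin(v[2])
W=lambda x,y:np.array([v[0]+c*x-s*y,v[1]+s*x+c*y])
h=W(.039,.206);print(h)
plan([*h,.30],0)
E
```

```text
[[-0.     0.437  0.9  ]
 [ 0.     0.9   -0.437]
 [-1.     0.    -0.   ]]
[0.49512616 0.23477364]
now [0.2728 0.5623 0.2475] yaw 64.1 q6 -0.18 shift [ -52.5 -197.6  343. ] turn 64.1 alt -115.9
```

```bash
python3 - <<'E'
from h import *
v=np.load("fx.npy");c,s=np.cos(v[2]),np.sin(v[2])
W=lambda x,y:np.array([v[0]+c*x-s*y,v[1]+s*x+c*y])
plan([*W(.10,.13),.30],111.5)
E
```

```text
now [0.2728 0.5623 0.2475] yaw 64.1 q6 -0.18 shift [ -52.5 -204.2  440.2] turn -47.4 alt 132.6
```

Call:
move_arm(commands=[[-1,-52,-30,60,-7],[-1,-52,-55,120,-14],[-1,-52,-75,160,-21],[-1,-52,-95,200,-28],[-1,-52,-115,240,-35],[-1,-52,-132,280,-42],[-1,-52,-150,320,-47.4],[-1,-52,-168,360,-47.4]])

```text
time: 1.72
position: [0.4661, 0.3232, 0.2985]
tool_rot: [-0.133, 0.694, 0.134, 0.695]
ft_force: [0.5, -0.1, 0.6]
grip_width: 0.087
```

Call:
move_arm(commands=[[-1,0,0,0,0]])

```text
time: 1.8
position: [0.4707, 0.3192, 0.2985]
tool_rot: [-0.131, 0.694, 0.129, 0.697]
ft_force: [-0.7, -0.2, -0.2]
grip_width: 0.0872
```

```bash
python3 - <<'E'
from h import *
v=np.load("fx.npy");c,s=np.cos(v[2]),np.sin(v[2])
W=lambda x,y:np.array([v[0]+c*x-s*y,v[1]+s*x+c*y])
plan([*W(.10,.13),.30],111.5)
E
```

```text
now [0.4707 0.3192 0.2985] yaw 111.1 q6 -1.54 shift [  -0.6 -163.1   53.8] turn -0.4 alt 179.6
```

Call:
move_arm(commands=[[-1,0,-40,12,0],[-1,0,-80,26,0],[-1,0,-120,40,0],[-1,0,-150,50,0],[-1,0,-163,54,-0.4],[-1,0,-163,54,-0.4],[-1,0,-163,54,-0.4]])

```text
time: 2.38
position: [0.5753, 0.1924, 0.2978]
tool_rot: [-0.133, 0.695, 0.134, 0.694]
ft_force: [-0.1, -0.1, -0.0]
grip_width: 0.0868
```

```bash
python3 - <<'E'
from h import *
o=robot.get_obs(); p=robot.camera("wrist"); np.save("w1.npy",{"o":o,"p":p},allow_pickle=True)
print(o["position"],yawof(o),np.abs(o["joint_velocities"]).max())
save(cv2.resize(p["image"],(784,588)),"d_w.png")
for name in ["handle","toe","pin0","fixture","wheel"]:
    for r in robot.regions_of(p,name)[:3]:
        ys,xs=np.nonzero(r["pixels"]); print(name,round(r["p"],2),np.round(r["bbox"]),[xs.mean().round(1),ys.mean().round(1)])
E
```

```text
[0.57528074 0.19240549 0.29776703] 111.79358788550572 0.03650623539459694
handle 0.78 [342. 136. 364. 155.] [np.float64(353.7), np.float64(142.4)]
toe 0.6 [226.  62. 281. 146.] [np.float64(254.3), np.float64(103.1)]
pin0 0.93 [110.  45. 405. 162.] [np.float64(254.2), np.float64(102.1)]
pin0 0.73 [  0.  34.  29. 121.] [np.float64(12.1), np.float64(78.8)]
pin0 0.59 [300. 260. 347. 338.] [np.float64(323.5), np.float64(287.6)]
fixture 0.56 [111.  46. 402. 164.] [np.float64(254.3), np.float64(102.1)]
fixture 0.52 [226.  62. 281. 145.] [np.float64(254.6), np.float64(103.1)]
wheel 0.75 [305.  48. 404. 154.] [np.float64(354.2), np.float64(102.3)]
wheel 0.64 [  0.  32.  27. 119.] [np.float64(12.2), np.float64(79.1)]
wheel 0.2 [113.  43. 407. 161.] [np.float64(254.2), np.float64(102.2)]
```

View pics/d_w.png

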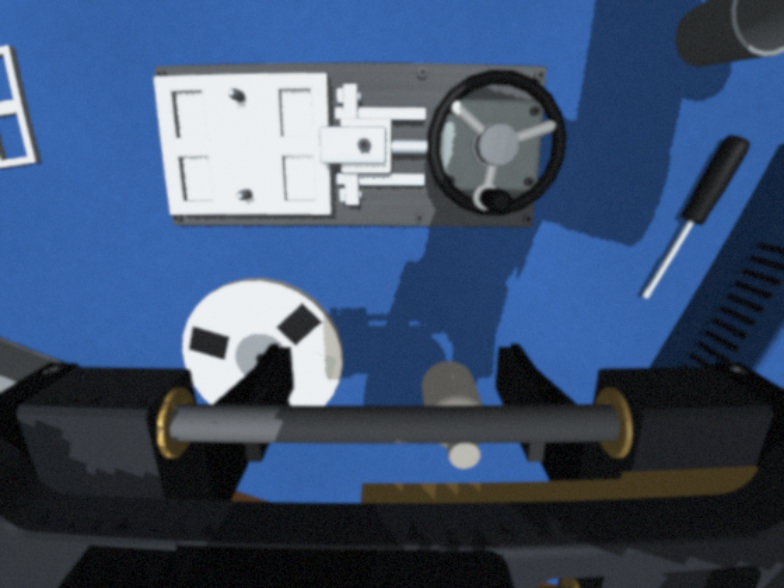

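```bash
python3 - <<'E'
from h import *
d=np.load("w1.npy",allow_pickle=True).item();p=d["p"]
save(crop(p["image"],(100,35,250,170),5.3),"e1.png"); save(crop(p["image"],(220,35,410,170),4.2),"e2.png")
E
```

```text
(no output)
```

View pics/e1.png

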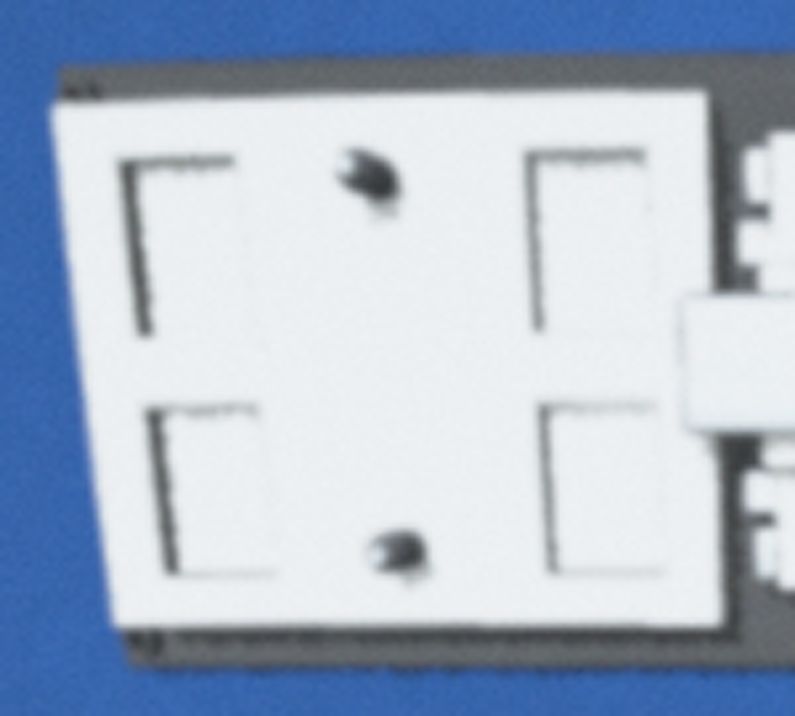

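View pics/e2.png

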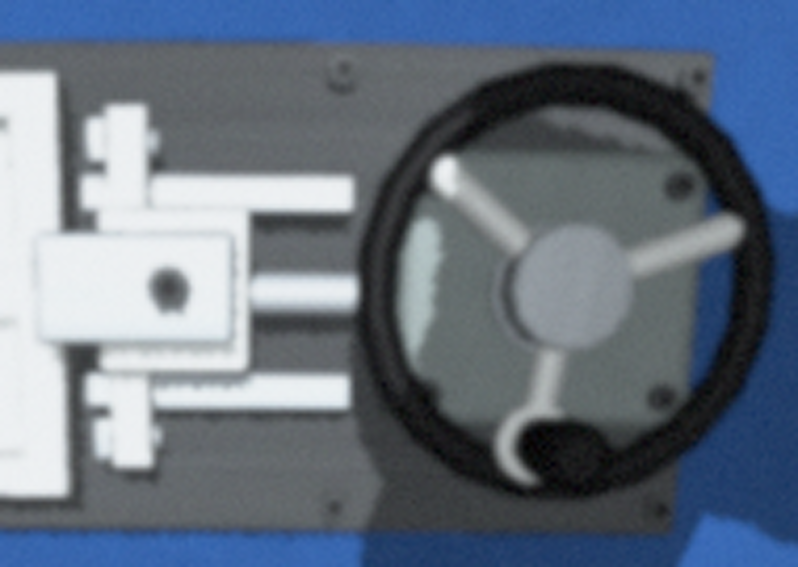

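```bash
python3 - <<'E'
from fit import *
d=np.load("w1.npy",allow_pickle=True).item();p,o=d["p"],d["o"]
O=np.array([[-60,-76,40],[60,-76,40],[60,76,40],[-60,76,40],[-48,-62,40],[-8,-62,40],[8,-62,40],[48,-62,40],[-48,34,40],[-8,34,40],[8,34,40],[48,34,40],[-42,0,62],[42,0,62]])/1000
a=np.array([[52,104],[113,627],[723,627],[708,92],[118,158],[142,337],[147,408],[170,575],[526,152],[538,331],[540,405],[552,574],[350,160],[380,548]])/5.3+[100,35]-.4
b=np.array([[712,52],[672,530]])/4.2+[220,35]-.4
Ob=np.array([[-75,275,12],[75,275,12]])/1000
v,f=fitpose([(p,O,a,o),(p,Ob,b,o)],[.53,.03,.37]); print(np.round(v,4),np.degrees(v[2])); print(np.round(f.reshape(-1,2),1).tolist())
np.save("fxw.npy",v)
c,s=np.cos(v[2]),np.sin(v[2]);Rz=np.array([[c,-s,0],[s,c,0],[0,0,1]]); inv=lambda X:(X-[v[0],v[1],0])@Rz
print("toe",inv(ray(p,np.array([[36,235],[40,338]])/4.2+[220,35]-.4,.062,o)))
print("handle",inv(ray(p,np.array([[574,457]])/4.2+[220,35]-.4,.142,o)), "world",ray(p,np.array([[574,457]])/4.2+[220,35]-.4,.142,o))
print("rim c",inv(ray(p,np.array([[568,280]])/4.2+[220,35]-.4,.092,o)))
E
```

```text
[0.5313 0.0319 0.3718] 21.30068941388283
[[0.6, 0.1], [0.8, -0.4], [0.2, -0.6], [-0.0, -0.1], [0.1, -0.0], [-0.8, 0.1], [-0.3, -0.2], [-0.9, 0.1], [0.1, -0.5], [-0.4, 0.2], [0.0, -0.4], [-0.3, -0.0], [-0.6, 0.7], [-0.2, 1.4], [2.0, -0.6], [1.3, 1.5]]
toe [[-0.01397199  0.0721572   0.062     ]
 [ 0.01363972  0.0722801   0.062     ]]
handle [[0.03924316 0.2060616  0.142     ]] world [[0.49305461 0.23809363 0.142     ]]
rim c [[-0.00178385  0.21357997  0.092     ]]
```

```bash
python3 - <<'E'
from h import *
plan([.4930,.2380,.20],111.3)
plan([.4930,.2380,.131],111.3)
E
```

```text
now [0.5745 0.1939 0.2983] yaw 112.0 q6 -1.81 shift [ 98.3  71.5 -59. ] turn 0.7 alt -179.3
now [0.5745 0.1939 0.2983] yaw 112.0 q6 -1.81 shift [167.3  71.4 -59. ] turn 0.7 alt -179.3
```

Call:
move_arm(commands=[[-1,30,24,-20,0.7],[-1,60,48,-40,0.7],[-1,95,71,-59,0.7],[-1,130,71.4,-59,0.7],[-1,150,71.4,-59,0.7],[-1,167,71.4,-59,0.7],[-1,167,71.4,-59,0.7],[-1,167,71.4,-59,0.7]])

```text
time: 3.35
position: [0.4934, 0.2373, 0.1307]
tool_rot: [-0.131, 0.696, 0.13, 0.694]
ft_force: [-0.1, -0.7, 0.2]
grip_width: 0.0868
```

Call:
move_arm(commands=[[0.4,0,0,0,0],[0.9,0,0,0,0],[1,0,0,0,0],[1,0,0,0,0],[1,0,0,0,0],[1,0,0,0,0]], newtons=20)

```text
time: 3.85
position: [0.4943, 0.2368, 0.1316]
tool_rot: [-0.13, 0.695, 0.13, 0.695]
ft_force: [1.3, 0.7, 0.1]
grip_width: 0.0549
```

```bash
cat > circ.py <<'E'
from h import *
import sys
v=np.load("fxw.npy");c,s=np.cos(v[2]),np.sin(v[2]);Rz=np.array([[c,-s],[s,c]])
def circ(total,n,ctr=(0,.215),r=.040):
    o=robot.get_obs(); M=R.from_quat(o["tool_rot"]).as_matrix()
    f=Rz.T@(o["position"][:2]-v[:2]); a0=np.arctan2(f[1]-ctr[1],f[0]-ctr[0])
    print("fix",np.round(f,4),"ang",np.degrees(a0),"rad",np.hypot(f[1]-ctr[1],f[0]-ctr[0]),"z",o["position"][2],"F",np.round(o["ft_force"],1),"w",round(o["grip_width"],4),"yaw",yawof(o))
    for k in range(1,n+1):
        a=a0+np.radians(total)*k/n
        t=Rz@(np.array(ctr)+r*np.array([np.cos(a),np.sin(a)]))+v[:2]
        d=M.T@(np.append(t,o["position"][2])-o["position"])*1000
        print(np.round(d,1).tolist())
if __name__=="__main__": circ(float(sys.argv[1]),int(sys.argv[2]))
E
python3 circ.py 120 8
```

```text
fix [0.0399 0.2044] ang -14.858452980380918 rad 0.041301451750454035 z 0.13160130793960015 F [1.3 0.7 0.1] w 0.0549 yaw 111.20356483557696
[-0.0, 10.7, 0.1]
[-0.0, 21.0, -1.3]
[-0.0, 30.7, -5.4]
[-0.0, 38.9, -11.8]
[-0.0, 45.2, -20.1]
[-0.0, 49.2, -29.7]
[-0.0, 50.5, -40.1]
[-0.1, 49.1, -50.5]
```

Call:
move_arm(commands=[[1,0,0,0,0],[1,0,0,0,0],[1,0,0,0,0],[1,0,0,0,0],[1,0,0,0,0],[1,0,0,0,0],[1,0,0,0,0],[1,0,0,0,0]])

```text
time: 4.52
position: [0.4939, 0.2371, 0.131]
tool_rot: [-0.13, 0.695, 0.13, 0.695]
ft_force: [-0.3, 0.9, -1.1]
grip_width: 0.0164
```

```bash
python3 circ.py 120 8
```

```text
fix [0.0396 0.2048] ang -14.433429433780397 rad 0.04090201363379799 z 0.1310281021148315 F [-0.3  0.9 -1.1] w 0.0164 yaw 111.20502010243801
[0.0, 10.6, 0.4]
[0.0, 20.9, -1.1]
[0.0, 30.5, -5.2]
[0.0, 38.7, -11.7]
[0.0, 45.0, -20.0]
[0.0, 48.9, -29.7]
[0.0, 50.1, -40.1]
[0.0, 48.6, -50.4]
```

Call:
move_arm(commands=[[1,0,10.6,0.9,0],[1,0,21,-0.8,0],[1,0,30.6,-5,0],[1,0,38.8,-11.5,0],[1,0,45,-20,0],[1,0,49,-29.7,0],[1,0,50.2,-40.1,0],[1,0,48.7,-50.4,0]])

```text
time: 5.18
position: [0.4316, 0.2637, 0.1311]
tool_rot: [-0.132, 0.692, 0.13, 0.697]
ft_force: [10.3, -8.7, -8.8]
grip_width: 0.016
```

```bash
python3 circ.py 120 8
```

```text
fix [-0.0088  0.2522] ang 103.2361497321335 rad 0.03825987523622602 z 0.13111411008319937 F [10.3 -8.7 -8.8] w 0.016 yaw 111.41263758730207
[-0.1, -2.0, -10.2]
[-0.1, -8.1, -18.7]
[-0.1, -16.1, -25.3]
[-0.1, -25.6, -29.6]
[-0.0, -36.0, -31.3]
[0.0, -46.3, -30.3]
[0.1, -56.1, -26.6]
[0.1, -64.6, -20.5]
```

Call:
move_arm(commands=[[1,0,-4.1,-9.6,0],[1,0,-10.5,-17.8,0],[1,0,-18.9,-24,0],[1,0,-28.6,-27.9,0],[1,0,-38.9,-29.2,0],[1,0,-49.3,-27.7,0],[1,0,-58.9,-23.6,0],[1,0,-67.1,-17.2,0]])

```text
time: 5.85
position: [0.4363, 0.1946, 0.131]
tool_rot: [-0.13, 0.697, 0.13, 0.694]
ft_force: [-1.6, 4.7, -1.2]
grip_width: 0.0162
```

```bash
python3 circ.py 120 8
```

```text
fix [-0.0294  0.1861] ang -135.52484405133714 rad 0.04121521108501376 z 0.13101951194114347 F [-1.6  4.7 -1.2] w 0.0162 yaw 111.16543388797481
[-0.0, -5.6, 9.1]
[-0.1, -9.6, 18.7]
[-0.1, -11.1, 29.1]
[-0.2, -9.8, 39.4]
[-0.2, -5.8, 49.1]
[-0.2, 0.5, 57.4]
[-0.2, 8.7, 63.8]
[-0.2, 18.3, 67.9]
```

Call:
move_arm(commands=[[1,0,-6.4,8.2,0],[1,0,-10.4,17.9,0],[1,0,-11.9,28.2,0],[1,0,-10.6,38.6,0],[1,0,-6.5,48.2,0],[1,0,-0.3,56.6,0],[1,0,7.9,63,0],[1,0,17.5,67,0]])

```text
time: 6.52
position: [0.4941, 0.2362, 0.131]
tool_rot: [-0.131, 0.695, 0.13, 0.695]
ft_force: [-2.9, -4.2, 2.4]
grip_width: 0.0162
```

Call:
move_arm(commands=[[0,0,0,0,0],[-0.5,0,0,0,0],[-0.5,0,0,0,0],[-0.5,0,0,0,0],[-0.5,0,0,0,0],[-0.5,0,0,0,0],[-0.5,0,0,0,0],[-0.5,-20,0,0,0]])

```text
time: 7.18
position: [0.4916, 0.2349, 0.1484]
tool_rot: [-0.13, 0.698, 0.13, 0.693]
ft_force: [0.4, -0.0, 0.5]
grip_width: 0.061
```

```bash
python3 - <<'E'
from h import *
v=np.load("fxw.npy");c,s=np.cos(v[2]),np.sin(v[2])
W=lambda x,y:np.array([v[0]+c*x-s*y,v[1]+s*x+c*y])
o=robot.get_obs();print(o["grip_width"])
plan([*W(.09,.02),.27],111.3)
E
```

```text
0.061023510981433424
now [0.4916 0.2349 0.1484] yaw 111.2 q6 -1.70 shift [-122.1 -183.4   52.8] turn -0.1 alt 179.9
```

Call:
move_arm(commands=[[-1,-40,0,0,0],[-1,-70,-20,6,0],[-1,-95,-55,16,0],[-1,-115,-95,27,0],[-1,-122,-135,39,0],[-1,-122,-170,49,0],[-1,-122,-183,53,0],[-1,-122,-183,53,0]])

```text
time: 7.85
position: [0.6121, 0.0805, 0.2732]
tool_rot: [-0.129, 0.694, 0.128, 0.696]
ft_force: [0.7, 0.2, 0.9]
grip_width: 0.087
```

Call:
move_arm(commands=[[-1,0,0,0,0],[-1,0,0,0,0]])

```text
time: 8.02
position: [0.608, 0.0851, 0.2723]
tool_rot: [-0.13, 0.696, 0.131, 0.694]
ft_force: [-0.3, -0.0, -0.8]
grip_width: 0.0871
```

```bash
python3 - <<'E'
from h import *
o=robot.get_obs(); p=robot.camera("wrist"); np.save("w2.npy",{"o":o,"p":p},allow_pickle=True)
print(o["position"],yawof(o),np.abs(o["joint_velocities"]).max())
v=np.load("fxw.npy");c,s=np.cos(v[2]),np.sin(v[2]);Rz=np.array([[c,-s,0],[s,c,0],[0,0,1]])
print(proj(p,np.array([[-.06,-.076,.04],[.06,-.076,.04],[.06,.076,.04],[-.06,.076,.04]])@Rz.T+[v[0],v[1],0],o))
save(crop(p["image"],(160,10,440,220),2.85),"f_w.png")
E
```

```text
[0.60804772 0.08514367 0.27233631] 111.22379917500055 0.018646335434882727
[[193.14837419  56.81966984]
 [200.51680285 162.56383517]
 [324.41783329 162.05339112]
 [327.94710956  55.81361035]]
```

View pics/f_w.png

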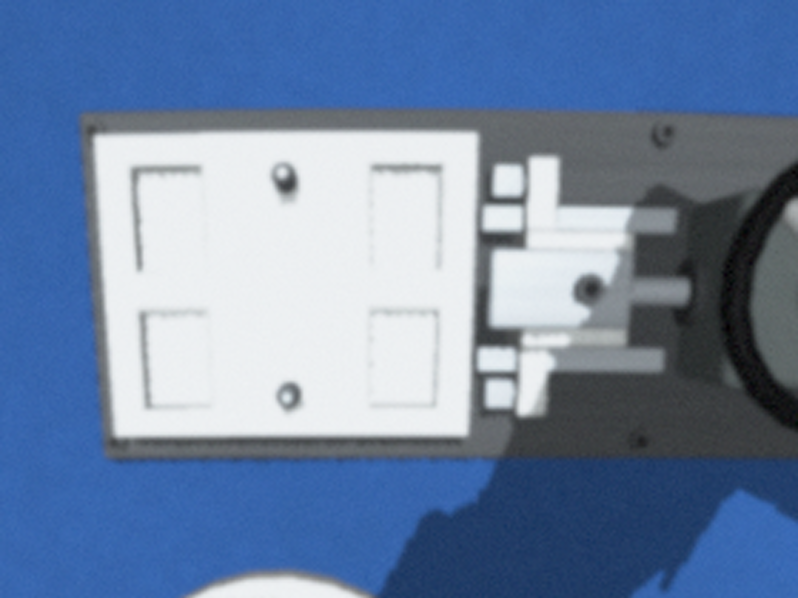

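```bash
python3 - <<'E'
from fit import *
d=np.load("w2.npy",allow_pickle=True).item();p,o=d["p"],d["o"]
O=np.array([[-60,-76,40],[60,-76,40],[60,76,40],[-60,76,40],[-48,-62,40],[48,-62,40],[8,-62,40],[-48,34,40],[-48,62,40],[8,34,40],[48,34,40],[48,62,40],[-42,0,62],[42,0,62]])/1000
a=np.array([[93,132],[113,437],[468,437],[478,130],[132,168],[148,407],[141,312],[371,167],[441,167],[371,310],[369,406],[436,407],[283,172],[288,395]])/2.85+[160,10]-.4
v,f=fitpose([(p,O,a,o)],[.53,.03,.37]); print(np.round(v,4),np.degrees(v[2])); print(np.round(f.reshape(-1,2),1).tolist())
c,s=np.cos(v[2]),np.sin(v[2]);Rz=np.array([[c,-s,0],[s,c,0],[0,0,1]]); inv=lambda X:(X-[v[0],v[1],0])@Rz
print("toe",inv(ray(p,np.array([[490,250],[490,327]])/2.85+[160,10]-.4,.062,o)))
np.save("fxw2.npy",v)
p=robot.camera("top"); save(crop(p["image"],(320,130,480,300),3.5),"f_t.png")
for r in robot.regions_of(p,"conn0"):
    ys,xs=np.nonzero(r["pixels"]); print(r["p"],r["bbox"],ray(p,[[xs.mean(),ys.mean()]],.02))
plan([.395,-.297,.25])
E
```

```text
[0.5318 0.0313 0.3701] 21.206694811177854
[[0.4, 1.0], [0.7, -0.3], [-0.0, -0.6], [0.1, 1.0], [-0.4, -0.5], [-0.9, 0.3], [-0.6, -0.4], [0.3, -0.9], [0.4, -0.8], [-0.0, -0.1], [0.5, 0.4], [0.1, 0.1], [-0.2, 0.1], [-0.5, 1.1]]
toe [[-0.01427352  0.07881991  0.062     ]
 [ 0.01440445  0.07999243  0.062     ]]
0.7 [385.7, 207.2, 398.0, 217.3] [[ 0.46012818 -0.36066901  0.02      ]]
0.52 [217.7, 155.1, 295.9, 227.6] [[0.51497158 0.04887331 0.02      ]]
0.45 [364.6, 228.1, 376.3, 244.3] [[ 0.39639622 -0.29934195  0.02      ]]
now [0.6083 0.0858 0.2728] yaw 111.3 q6 -1.98 shift [  23.  -279.1 -337.8] turn 0.0 alt 0.0
```

View pics/f_t.png

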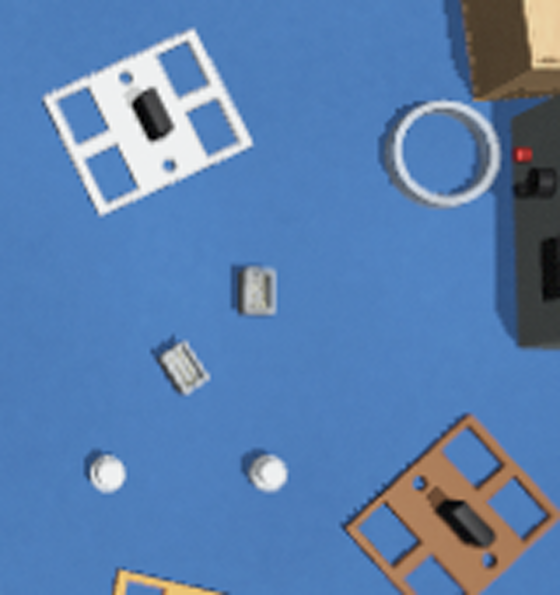

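```bash
python3 - <<'E'
from h import *
plan([.352,-.36,.24],-68.8)
E
```

```text
now [0.6083 0.0858 0.2728] yaw 111.3 q6 -1.98 shift [  33.  -322.1 -400.8] turn 0.1 alt -179.9
```

Call:
move_arm(commands=[[-1,0,0,0,7],[-1,0,0,0,14],[-1,0,0,0,21],[-1,0,0,0,28],[-1,0,0,0,35],[-1,0,0,0,42],[-1,0,0,0,49],[-1,0,0,0,56]])

```text
time: 8.83
position: [0.6086, 0.0857, 0.2731]
tool_rot: [0.213, 0.675, -0.213, 0.674]
ft_force: [-0.2, 0.5, -1.0]
grip_width: 0.0872
```

```bash
python3 - <<'E'
from h import *
plan([.352,-.36,.24],-68.8)
E
```

```text
now [0.6086 0.0857 0.2731] yaw 55.0 q6 -1.00 shift [  33.1 -512.3   45.7] turn -56.2 alt 123.8
```

Call:
move_arm(commands=[[-1,4,-30,3,7],[-1,8,-65,6,14],[-1,12,-100,9,21],[-1,16,-135,12,28],[-1,20,-170,15,35],[-1,24,-205,18,42],[-1,28,-240,21,49],[-1,33,-275,25,56]])

```text
time: 9.5
position: [0.4719, -0.1556, 0.2403]
tool_rot: [0.504, 0.495, -0.504, 0.496]
ft_force: [0.1, -0.7, -0.2]
grip_width: 0.0871
```

```bash
python3 - <<'E'
from h import *
plan([.352,-.36,.24],-68.8)
E
```

```text
now [ 0.4719 -0.1556  0.2403] yaw -1.0 q6 -0.53 shift [   0.3 -116.3  206.4] turn 67.8 alt -112.2
```

Call:
move_arm(commands=[[-1,0,-15,28,7],[-1,0,-30,56,14],[-1,0,-45,84,21],[-1,0,-60,112,28],[-1,0,-75,140,35],[-1,0,-90,168,42],[-1,0,-105,190,49],[-1,0,-116,206,56]])

```text
time: 10.17
position: [0.3536, -0.3613, 0.2403]
tool_rot: [-0.678, -0.2, 0.678, -0.2]
ft_force: [0.4, -0.3, 0.7]
grip_width: 0.0869
```

Call:
move_arm(commands=[[-1,0,0,0,7],[-1,0,0,0,12],[-1,0,0,0,12],[-1,0,0,0,12]])

```text
time: 10.5
position: [0.3545, -0.3593, 0.2402]
tool_rot: [-0.695, -0.131, 0.695, -0.131]
ft_force: [0.1, -0.0, 0.0]
grip_width: 0.0869
```

```bash
python3 - <<'E'
from h import *
o=robot.get_obs(); p=robot.camera("wrist"); np.save("w3.npy",{"o":o,"p":p},allow_pickle=True)
print(o["position"],yawof(o),np.abs(o["joint_velocities"]).max(),o["q"])
print(proj(p,[[.396,-.299,.026],[.460,-.361,.026]],o))
save(cv2.resize(p["image"],(784,588)),"g_w.png")
for r in robot.regions_of(p,"conn0"):
    ys,xs=np.nonzero(r["pixels"]); print(r["p"],r["bbox"],ray(p,[[xs.mean(),ys.mean()]],.02,o))
E
```

```text
[ 0.35450681 -0.3593075   0.24017202] -68.58126140044897 0.005821014787719159 [-1.01387778e+00  3.76745898e-01  1.73793883e+00  6.80570870e-05
  1.02713809e+00  1.83055829e-01]
[[246.68674043 136.5956288 ]
 [319.01670283 102.49439604]]
0.94 [303.5, 84.5, 336.7, 119.6] [[ 0.46077527 -0.35978571  0.02      ]]
0.62 [232.8, 117.6, 262.8, 152.9] [[ 0.39531954 -0.29846231  0.02      ]]
```

View pics/g_w.png

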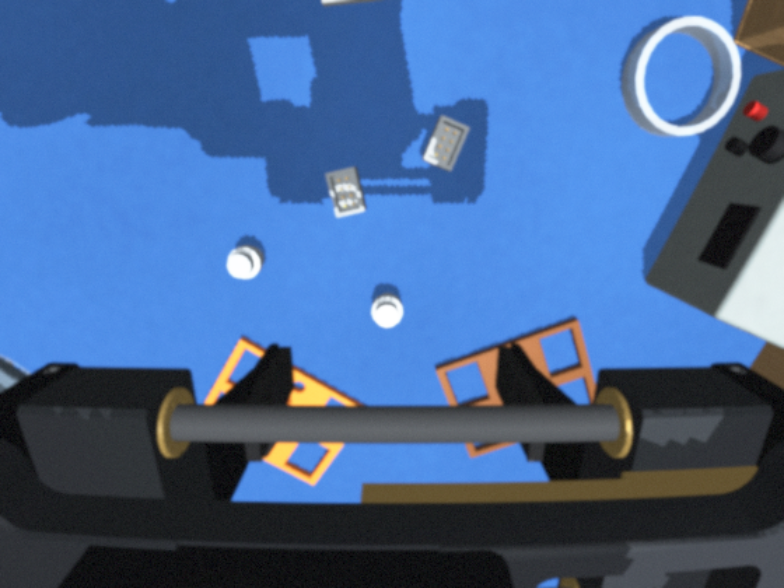

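```bash
python3 - <<'E'
from h import *
d=np.load("w3.npy",allow_pickle=True).item();p,o=d["p"],d["o"]
save(crop(p["image"],(222,72,347,164),6.3),"g2.png")
E
```

```text
(no output)
```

View pics/g2.png

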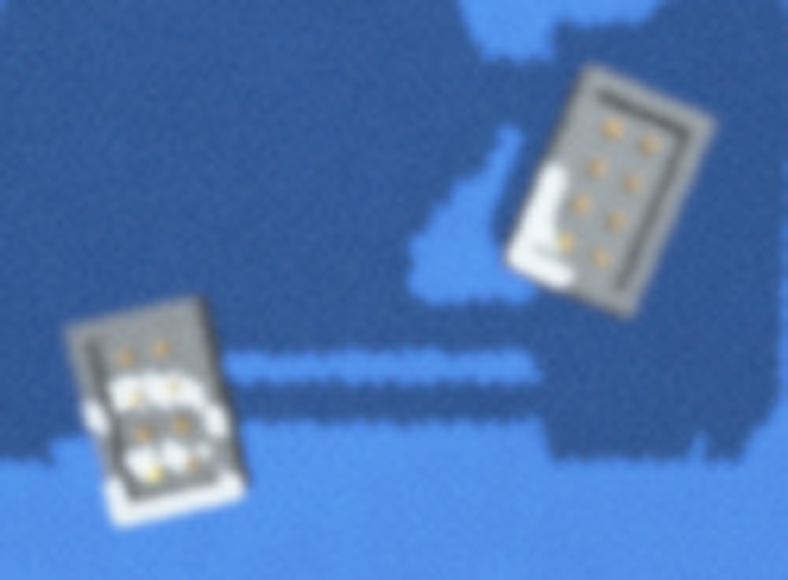

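```bash
python3 - <<'E'
from h import *
d=np.load("w3.npy",allow_pickle=True).item();p,o=d["p"],d["o"]
for n,c in (("A",[(588,64),(716,122),(632,318),(505,255)]),("B",[(66,327),(198,297),(245,490),(116,525)])):
    X=ray(p,np.array(c)/6.3+[222,72]-.4,.026,o)[:,:2]
    long=(X[2]-X[1]+X[3]-X[0])/2; sh=(X[1]-X[0]+X[2]-X[3])/2
    print(n,X.mean(0).round(4),np.linalg.norm(long).round(4),np.linalg.norm(sh).round(4),"longdir",np.degrees(np.arctan2(long[1],long[0]))%180,"shortdir",np.degrees(np.arctan2(sh[1],sh[0]))%180)
    sd=np.degrees(np.arctan2(sh[1],sh[0]))
    plan([*X.mean(0),.10],sd); plan([*X.mean(0),.040],sd)
E
```

```text
A [ 0.4604 -0.3602] 0.0353 0.0248 longdir 178.59293190673182 shortdir 87.50791186491041
now [ 0.3546 -0.3594  0.2402] yaw -68.6 q6 0.18 shift [140.2  39.3 -98.2] turn 23.9 alt -156.1
now [ 0.3546 -0.3594  0.2402] yaw -68.6 q6 0.18 shift [200.2  39.3 -98.2] turn 23.9 alt -156.1
B [ 0.3956 -0.2988] 0.0355 0.0244 longdir 33.85201328450478 shortdir 124.78104868824093
now [ 0.3546 -0.3594  0.2402] yaw -68.6 q6 0.18 shift [140.2 -41.4 -60.3] turn -13.4 alt 166.6
now [ 0.3546 -0.3594  0.2402] yaw -68.6 q6 0.18 shift [200.2 -41.4 -60.3] turn -13.4 alt 166.6
```

Call:
move_arm(commands=[[-1,30,12,-30,7],[-1,60,25,-60,14],[-1,90,36,-90,21],[-1,120,39.3,-98.2,24],[-1,150,39.3,-98.2,24],[-1,175,39.3,-98.2,24],[-1,195,39.3,-98.2,24],[-1,202,39.3,-98.2,24]])

```text
time: 11.27
position: [0.4591, -0.359, 0.0349]
tool_rot: [-0.706, 0.015, 0.708, 0.018]
ft_force: [0.1, 0.6, -0.0]
grip_width: 0.0869
```

Call:
move_arm(commands=[[0.6,0,0,0,0],[0.6,0,0,0,0],[1,0,0,0,0],[1,0,0,0,0],[1,0,0,0,0],[1,0,0,0,0],[1,0,0,0,0],[1,0,0,0,0]], newtons=20)

```text
time: 11.93
position: [0.4601, -0.3614, 0.0385]
tool_rot: [0.707, -0.017, -0.707, -0.017]
ft_force: [-0.1, -0.3, -0.0]
grip_width: 0.0416
```

Call:
move_arm(commands=[[1,0,0,0,0],[1,0,0,0,0],[1,0,0,0,0],[1,0,0,0,0],[1,0,0,0,0],[1,0,0,0,0],[1,0,0,0,0],[1,0,0,0,0]])

```text
time: 12.6
position: [0.46, -0.3613, 0.0381]
tool_rot: [-0.707, 0.017, 0.707, 0.017]
ft_force: [0.5, -0.4, 1.0]
grip_width: 0.024
```

```bash
python3 - <<'E'
from h import *
v=np.load("fxw2.npy");c,s=np.cos(v[2]),np.sin(v[2])
W=lambda x,y:np.array([v[0]+c*x-s*y,v[1]+s*x+c*y])
o=robot.get_obs(); print(o["grip_width"],o["ft_force"],o["position"])
plan([*W(.028,-.048),.14],21.2+90)
E
```

```text
0.023963423936414673 [ 0.52408685 -0.43414305  0.98867094] [ 0.4599799  -0.36125548  0.03808005]
now [ 0.46   -0.3613  0.0381] yaw -92.8 q6 0.76 shift [-101.9 -363.1  -97.8] turn -24.0 alt 156.0
```

Call:
move_arm(commands=[[1,-35,0,0,0],[1,-70,-10,-3,-2],[1,-95,-45,-12,-6],[1,-102,-85,-23,-10],[1,-102,-125,-34,-14],[1,-102,-165,-45,-18],[1,-102,-205,-56,-22],[1,-102,-245,-66,-24]])

```text
time: 13.27
position: [0.5378, -0.1194, 0.1403]
tool_rot: [0.695, 0.131, -0.695, 0.131]
ft_force: [0.4, 0.5, 0.4]
grip_width: 0.0239
```

```bash
cat > nest.py <<'E'
from h import *
import sys
v=np.load("fxw2.npy");c,s=np.cos(v[2]),np.sin(v[2]);YAW=np.degrees(v[2])+90
W=lambda x,y:np.array([v[0]+c*x-s*y,v[1]+s*x+c*y])
if __name__=="__main__":
    o=robot.get_obs(); x,y,z=map(float,sys.argv[1:4])
    rel=np.array([[c,s],[-s,c]])@(o["position"][:2]-v[:2]); print("fix",rel.round(4),"F",o["ft_force"].round(1),"w",o["grip_width"].round(4),"t",o["time"])
    plan([*W(x,y),z],YAW,o)
E
python3 nest.py .028 -.048 .14
```

```text
Traceback (most recent call last):
  File "nest.py", line 7, in <module>
    rel=np.array([[c,s],[-s,c]])@(o["position"][:2]-v[:2]); print("fix",rel.round(4),"F",o["ft_force"].round(1),"w",o["grip_width"].round(4),"t",o["time"])
                                                                                                                    ^^^^^^^^^^^^^^^^^^^^^
AttributeError: 'float' object has no attribute 'round'
```

```bash
sed -i 's/o\["grip_width"\].round(4)/round(o["grip_width"],4)/' nest.py; python3 nest.py .028 -.048 .12
```

```text
fix [-0.0489 -0.1426] F [0.4 0.5 0.4] w 0.0239 t 13.2667
now [ 0.5378 -0.1194  0.1403] yaw -68.6 q6 0.78 shift [ 20.3 -94.4 -77.2] turn 0.1 alt -179.9
```

Call:
move_arm(commands=[[1,5,-30,-25,0],[1,10,-58,-48,0],[1,15,-84,-69,0],[1,20,-94.4,-77.2,0],[1,20,-94.4,-77.2,0],[1,20,-94.4,-77.2,0],[1,20,-94.4,-77.2,0]])

```text
time: 13.85
position: [0.575, -0.0063, 0.12]
tool_rot: [-0.695, -0.13, 0.695, -0.13]
ft_force: [0.4, -0.7, -0.2]
grip_width: 0.0235
```

```bash
python3 nest.py .028 -.048 .085
python3 - <<'E'
from h import *
o=robot.get_obs(); p=robot.camera("wrist")
save(crop(p["image"],(140,120,420,330),2.8),"h_w.png")
p=robot.camera("scene"); save(crop(p["image"],(260,170,360,250),6),"h_s.png")
E
```

```text
fix [ 0.0266 -0.0507] F [ 0.4 -0.7 -0.2] w 0.0235 t 13.85
now [ 0.575  -0.0063  0.12  ] yaw -68.8 q6 1.00 shift [35.  -2.7 -1.4] turn -0.0 alt 180.0
```

View pics/h_w.png

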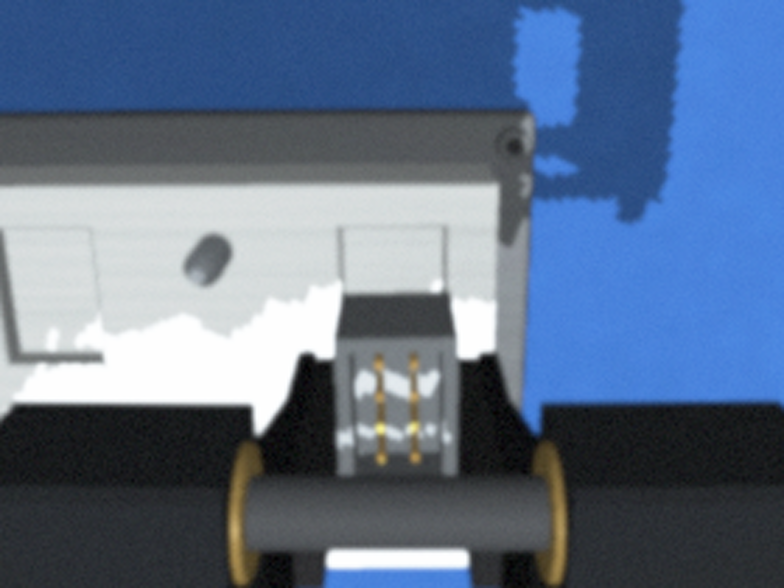

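View pics/h_s.png

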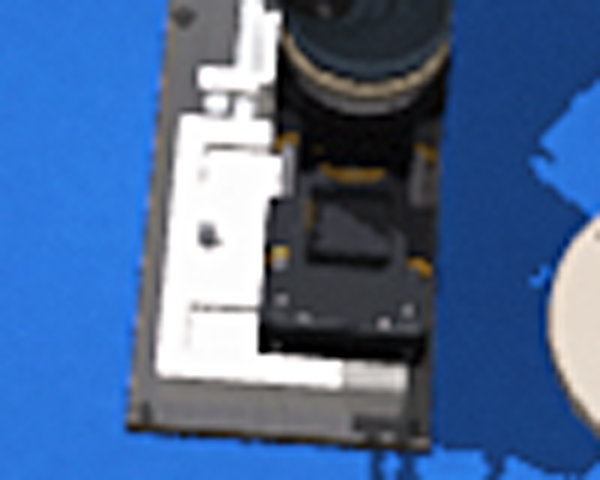

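Call:
move_arm(commands=[[1,15,-2.7,-1.4,0],[1,27,-2.7,-1.4,0],[1,34,-2.7,-1.4,0],[1,34,-2.7,-1.4,0],[1,34,-2.7,-1.4,0]])

```text
time: 14.37
position: [0.575, -0.0027, 0.0855]
tool_rot: [-0.695, -0.13, 0.696, -0.13]
ft_force: [0.0, -0.5, -0.4]
grip_width: 0.0238
```

```bash
python3 nest.py .028 -.048 .069
python3 - <<'E'
from h import *
from nest import W,v
o=robot.get_obs(); p=robot.camera("wrist"); np.save("w4.npy",{"o":o,"p":p},allow_pickle=True)
im=p["image"].copy()
print(proj(p,[[*W(x,y),.04] for x,y in((8,-34),(48,-34),(48,-62),(8,-62))] if 0 else [[*W(x/1e3,y/1e3),.04] for x,y in((8,-34),(48,-34),(48,-62),(8,-62))],o).round(1).tolist())
save(crop(im,(220,120,360,290),3.5),"i_w.png")
E
```

```text
fix [ 0.028  -0.0474] F [ 0.  -0.5 -0.4] w 0.0238 t 14.3667
now [ 0.575  -0.0027  0.0855] yaw -68.8 q6 1.00 shift [16.5  0.6 -0.1] turn -0.0 alt 180.0
[[264.1, 274.2], [262.8, 218.7], [306.7, 218.6], [305.2, 274.1]]
```

View pics/i_w.png

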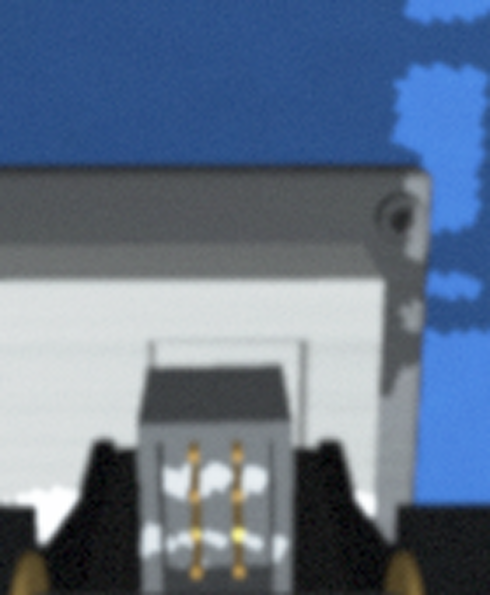

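```bash
python3 - <<'E'
from h import *
from nest import W,v
d=np.load("w4.npy",allow_pickle=True).item();p,o=d["p"],d["o"]
M=R.from_quat(o["tool_rot"]).as_matrix()
# header in tool frame: bottom at x=+.038, front edge at z=-.018
pts=[[.038,-.012,-.018],[.038,.012,-.018],[.012,-.012,-.018],[.012,.012,-.018]]
X=[o["position"]+M@np.array(q) for q in pts]
q=proj(p,X,o); print(((q-[220,120]+.5)*3.5).round(1).tolist())
E
```

```text
[[157.0, 372.0], [293.2, 371.9], [147.9, 431.2], [304.9, 431.0]]
```

Call:
move_arm(commands=[[1,2,2,0.5,0],[1,4,2,0.5,0],[1,4,2,0.5,0],[1,4,2,0.5,0]])

```text
time: 14.75
position: [0.5759, -0.0043, 0.0822]
tool_rot: [0.695, 0.13, -0.695, 0.13]
ft_force: [0.3, 0.3, -0.8]
grip_width: 0.0236
```

```bash
python3 nest.py .028 -.048 .069
python3 - <<'E'
from h import *
o=robot.get_obs(); p=robot.camera("wrist")
im=p["image"].copy()
save(crop(im,(240,190,330,290),6),"j_w.png")
E
```

```text
fix [ 0.0282 -0.0491] F [ 0.3  0.3 -0.8] w 0.0236 t 14.75
now [ 0.5759 -0.0043  0.0822] yaw -68.8 q6 1.00 shift [13.2 -1.1  0.2] turn 0.0 alt -180.0
```

View pics/j_w.png

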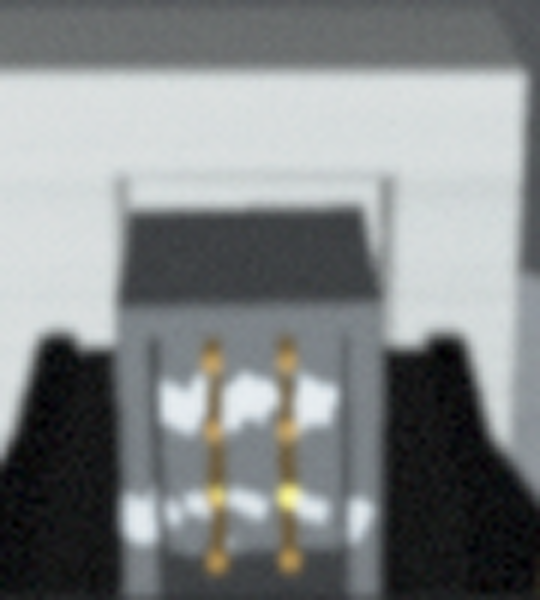

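Call:
move_arm(commands=[[1,4,0.7,0,0],[1,7,0.7,0,0],[1,10,0.7,0,0],[1,12,0.7,0,0],[1,13,0.7,0,0],[1,13,0.7,0,0]])

```text
time: 15.3
position: [0.5758, -0.0048, 0.0691]
tool_rot: [-0.695, -0.13, 0.695, -0.13]
ft_force: [-1.3, -0.7, 1.5]
grip_width: 0.0239
```

```bash
python3 nest.py .028 -.048 .069
python3 - <<'E'
from h import *
o=robot.get_obs(); p=robot.camera("wrist")
im=p["image"].copy()
save(crop(im,(240,190,330,290),6),"k_w.png")
E
```

```text
fix [ 0.028  -0.0496] F [-1.3 -0.7  1.5] w 0.0239 t 15.3
now [ 0.5758 -0.0048  0.0691] yaw -68.8 q6 1.00 shift [ 0.1 -1.6 -0. ] turn 0.0 alt -180.0
```

View pics/k_w.png

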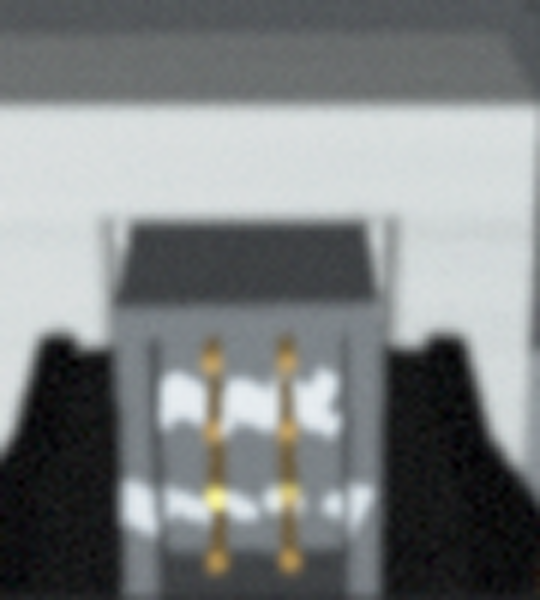

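Call:
move_arm(commands=[[1,0.8,0,0,0],[0.1,0.8,0,0,0],[0.1,0.8,0,0,0],[0.1,0.8,0,0,0],[0.1,0,0,0,0],[0.1,0,0,0,0],[0.1,-15,0,0,0],[0.1,-40,0,0,0]])

```text
time: 16.02
position: [0.574, -0.0046, 0.107]
tool_rot: [-0.693, -0.131, 0.697, -0.129]
ft_force: [-0.5, 0.1, -0.4]
grip_width: 0.0388
```

```bash
python3 nest.py .028 -.048 .069
python3 - <<'E'
from h import *
o=robot.get_obs(); p=robot.camera("wrist")
im=p["image"].copy()
save(crop(im,(200,120,340,290),3.5),"l_w.png")
p=robot.camera("top"); save(crop(p["image"],(320,130,480,300),3.5),"l_t.png")
plan([.334,-.341,.20],-55.7)
plan([.3956,-.2988,.15],-55.7)
E
```

```text
fix [ 0.0263 -0.0487] F [-0.5  0.1 -0.4] w 0.0388 t 16.0167
now [ 0.574  -0.0046  0.107 ] yaw -68.8 q6 1.00 shift [37.9 -0.6 -1.9] turn -0.0 alt 180.0
now [ 0.5785 -0.0053  0.1119] yaw -68.8 q6 1.00 shift [-89.2 224.8 348.9] turn -13.1 alt 166.9
now [ 0.5785 -0.0053  0.1119] yaw -68.8 q6 1.00 shift [-38.9 207.5 276.5] turn -13.1 alt 166.9
```

View pics/l_w.png

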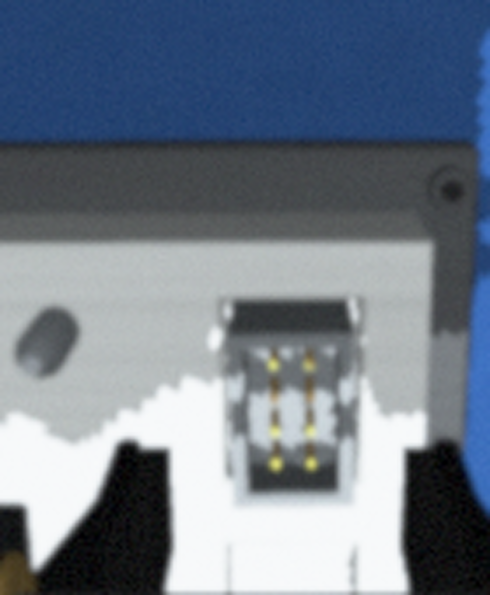

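View pics/l_t.png

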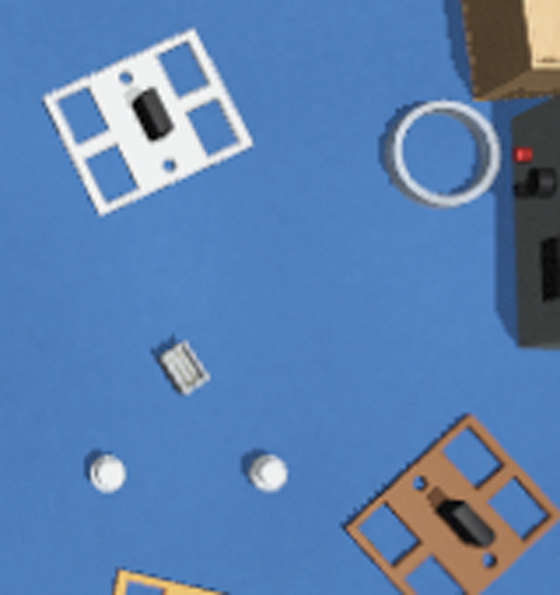

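Call:
move_arm(commands=[[-0.2,-30,15,20,0],[-0.2,-39,42,52,0],[-0.2,-39,67,85,-2],[-0.2,-39,92,118,-5],[-0.2,-39,117,150,-8],[-0.2,-39,142,185,-11],[-0.2,-39,168,220,-13.1],[-0.2,-39,190,252,-13.1]])

```text
time: 16.78
position: [0.4089, -0.2743, 0.1478]
tool_rot: [0.675, 0.209, -0.675, 0.209]
ft_force: [1.2, -0.5, -0.3]
grip_width: 0.0523
```

```bash
python3 - <<'E'
from h import *
plan([.3956,-.2988,.10],-56)
E
```

```text
now [ 0.4089 -0.2743  0.1478] yaw -55.6 q6 0.15 shift [47.8 12.7 24.8] turn 0.4 alt -179.6
```

Call:
move_arm(commands=[[-0.3,20,12.7,24.8,0.4],[-0.3,40,12.7,24.8,0.4],[-0.3,40,12.7,24.8,0.4],[-0.3,40,12.7,24.8,0.4]])

```text
time: 17.12
position: [0.3958, -0.2966, 0.1071]
tool_rot: [-0.676, -0.207, 0.677, -0.205]
ft_force: [0.5, -0.7, -0.4]
grip_width: 0.0564
```

```bash
python3 - <<'E'
from h import *
plan([.3956,-.2988,.038],-56)
o=robot.get_obs(); p=robot.camera("wrist")
save(crop(p["image"],(180,120,380,300),3.2),"m_w.png")
E
```

```text
now [ 0.3958 -0.2966  0.1071] yaw -56.1 q6 0.11 shift [69.1  2.   1.4] turn -0.1 alt 179.9
```

View pics/m_w.png

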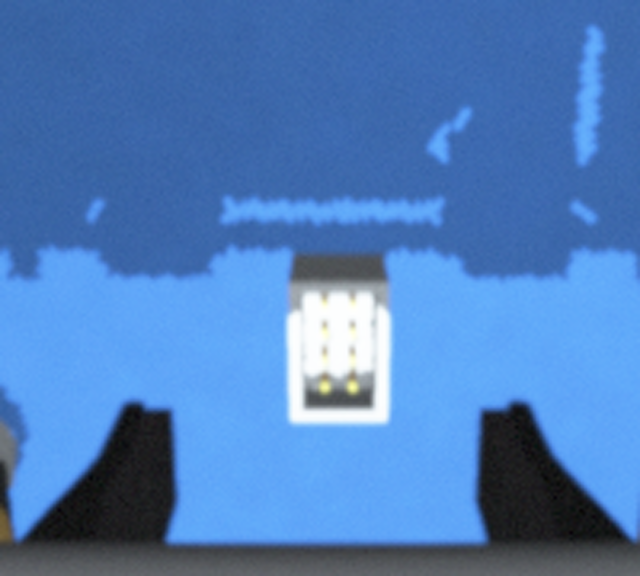

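Call:
move_arm(commands=[[-0.3,30,2,1.4,0],[-0.3,55,2,1.4,0],[-0.3,69,2,1.4,0],[-0.3,69,2,1.4,0],[1,69,2,1.4,0],[1,69,2,1.4,0],[1,69,2,1.4,0],[1,69,2,1.4,0]])

```text
time: 17.83
position: [0.3975, -0.3001, 0.0404]
tool_rot: [0.677, 0.206, -0.676, 0.207]
ft_force: [0.2, -0.2, 0.5]
grip_width: 0.0377
```

Call:
move_arm(commands=[[1,0,0,0,0],[1,0,0,0,0],[1,0,0,0,0],[1,0,0,0,0]])

```text
time: 18.17
position: [0.397, -0.3, 0.0397]
tool_rot: [0.677, 0.206, -0.676, 0.206]
ft_force: [-0.1, 1.1, 6.0]
grip_width: 0.0236
```

```bash
python3 nest.py -.028 -.0496 .12
```

```text
fix [-0.2456 -0.2601] F [-0.1  1.1  6. ] w 0.0236 t 18.1667
now [ 0.397  -0.3     0.0397] yaw -56.1 q6 0.11 shift [ -80.4 -157.5 -258.5] turn 12.7 alt -167.3
```

Call:
move_arm(commands=[[1,-35,0,0,0],[1,-70,-10,-20,0],[1,-80,-30,-52,3],[1,-80,-50,-86,6],[1,-80,-70,-120,9],[1,-80,-90,-152,12.7],[1,-80,-110,-186,12.7],[1,-80,-130,-218,12.7]])

```text
time: 18.83
position: [0.5056, -0.0684, 0.1191]
tool_rot: [-0.695, -0.13, 0.695, -0.13]
ft_force: [0.1, -1.0, 0.2]
grip_width: 0.0237
```

```bash
python3 nest.py -.028 -.0496 .12
```

```text
fix [-0.0605 -0.0835] F [ 0.1 -1.   0.2] w 0.0237 t 18.8333
now [ 0.5056 -0.0684  0.1191] yaw -68.8 q6 0.85 shift [ -0.9 -33.9 -32.5] turn -0.0 alt 180.0
```

Call:
move_arm(commands=[[1,0,-20,-20,0],[1,0,-32,-32,0],[1,10,-32,-32,0],[1,22,-32,-32,0],[1,32,-32,-32,0],[1,32,-32,-32,0],[1,32,-32,-32,0],[1,32,-32,-32,0]])

```text
time: 19.5
position: [0.5232, -0.0295, 0.087]
tool_rot: [-0.695, -0.13, 0.695, -0.13]
ft_force: [0.1, -0.3, 0.4]
grip_width: 0.0236
```

```bash
python3 nest.py -.028 -.0496 .0707
python3 - <<'E'
from h import *
from nest import W
o=robot.get_obs(); p=robot.camera("wrist")
save(crop(p["image"],(200,130,340,290),3.7),"n_w.png")
print(((proj(p,[[*W(x/1e3,y/1e3),.04] for x,y in((-8,-34),(-8,-62))],o)-[200,130]+.5)*3.7).round(1).tolist())
E
```

```text
fix [-0.03   -0.0536] F [ 0.1 -0.3  0.4] w 0.0236 t 19.5
now [ 0.5232 -0.0295  0.087 ] yaw -68.9 q6 0.93 shift [16.3 -4.  -2. ] turn -0.1 alt 179.9
[[198.3, 316.4], [359.9, 316.1]]
```

View pics/n_w.png

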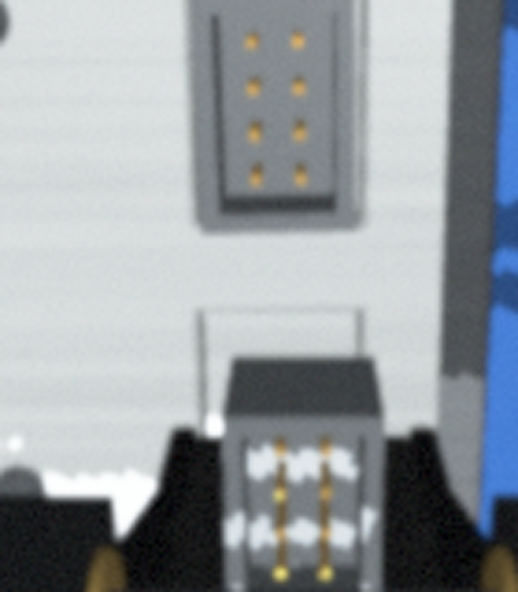

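Call:
move_arm(commands=[[1,3,-3.7,-2,0],[1,5,-3.7,-2,0],[1,5,-3.7,-2,0],[1,5,-3.7,-2,0]])

```text
time: 19.88
position: [0.5239, -0.0245, 0.0821]
tool_rot: [-0.695, -0.13, 0.695, -0.13]
ft_force: [-0.2, -0.1, -0.6]
grip_width: 0.0239
```

```bash
python3 nest.py -.028 -.0496 .0707
python3 - <<'E'
from h import *
o=robot.get_obs(); p=robot.camera("wrist")
save(crop(p["image"],(230,190,330,290),5.5),"o_w.png")
E
```

```text
fix [-0.0276 -0.0492] F [-0.2 -0.1 -0.6] w 0.0239 t 19.8833
now [ 0.5239 -0.0245  0.0821] yaw -68.8 q6 0.94 shift [11.4  0.4  0.4] turn 0.0 alt -180.0
```

View pics/o_w.png

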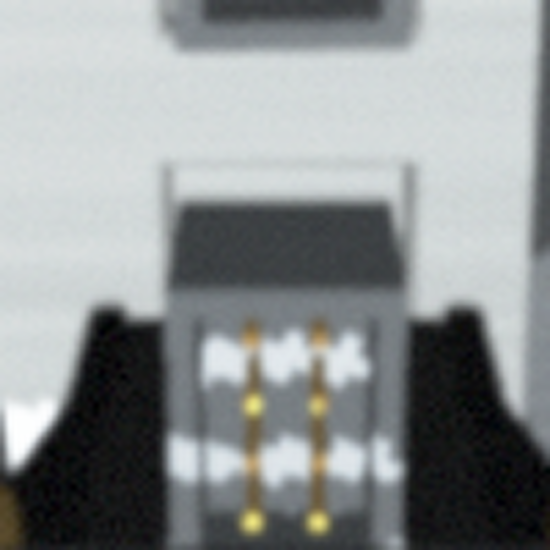

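Call:
move_arm(commands=[[1,4,0.4,0,0],[1,7,0.4,0,0],[1,10,0.4,0,0],[1,11.4,0.4,0,0],[1,12.2,0.4,0,0],[1,12.2,0.4,0,0]])

```text
time: 20.43
position: [0.5238, -0.025, 0.0707]
tool_rot: [-0.695, -0.13, 0.695, -0.13]
ft_force: [-2.8, -0.7, 9.0]
grip_width: 0.0239
```

```bash
python3 nest.py -.028 -.0496 .0707
```

```text
fix [-0.0278 -0.0496] F [-2.8 -0.7  9. ] w 0.0239 t 20.4333
now [ 0.5238 -0.025   0.0707] yaw -68.8 q6 0.94 shift [-0.   0.   0.2] turn 0.0 alt -180.0
```

Firm contact at the expected depth, so it has bottomed out. Release and rise.

Call:
move_arm(commands=[[0.1,0,0,0,0],[0.1,0,0,0,0],[0.1,-0.5,0,0,0],[0.1,-0.5,0,0,0],[0.1,-0.5,0,0,0],[0.1,-15,0,0,0],[0.1,-45,0,0,0],[0,-80,0,0,0]])

```text
time: 21.1
position: [0.5224, -0.0247, 0.1488]
tool_rot: [-0.693, -0.131, 0.697, -0.129]
ft_force: [1.7, 0.1, -0.4]
grip_width: 0.0408
```

```bash
python3 - <<'E'
from h import *
o=robot.get_obs(); p=robot.camera("wrist")
save(crop(p["image"],(160,60,360,260),2.9),"q_w.png")
p=robot.camera("top"); save(crop(p["image"],(200,120,480,330),2.8),"q_t.png")
for n in("plate",):
  for r in robot.regions_of(p,n):
    ys,xs=np.nonzero(r["pixels"]); print(r["p"],np.round(r["bbox"]),ray(p,[[xs.mean(),ys.mean()]],.01))
E
```

```text
0.86 [422. 250. 481. 310.] [[ 0.27589586 -0.52932559  0.01      ]]
0.82 [334. 140. 391. 190.] [[ 0.60853427 -0.2720167   0.01      ]]
0.71 [345. 262. 358. 270.] [[ 0.30901619 -0.23838305  0.01      ]]
```

View pics/q_w.png

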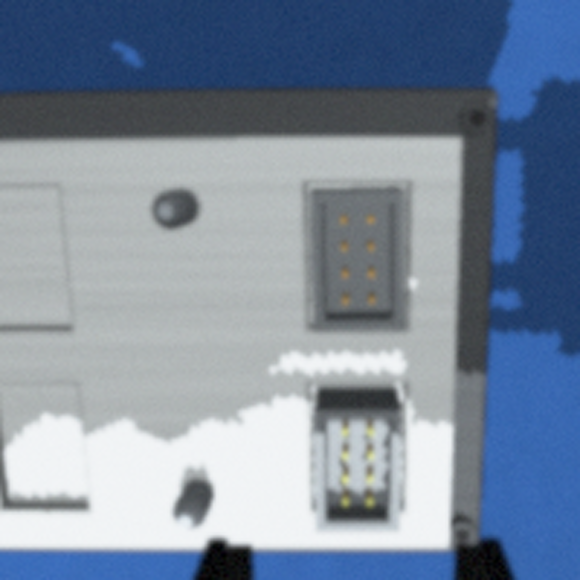

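View pics/q_t.png

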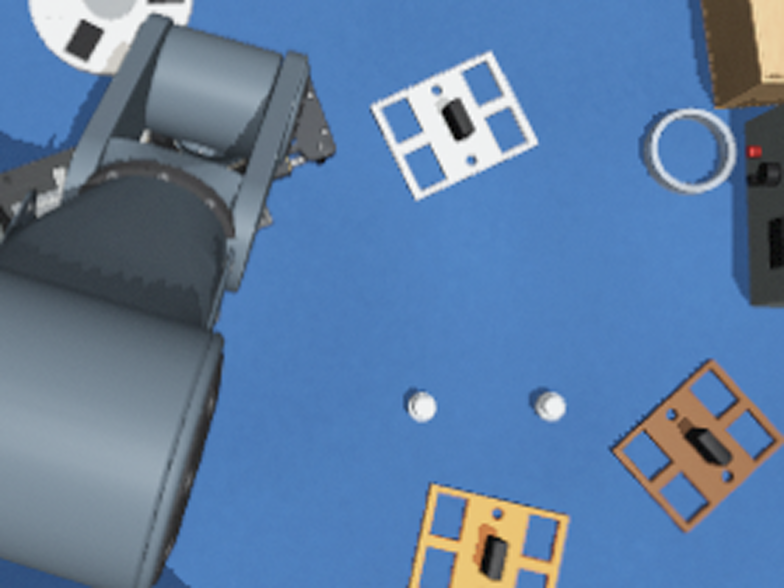

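```bash
python3 - <<'E'
from h import *
plan([.527,-.30,.25],-66)
E
```

```text
now [ 0.526  -0.0255  0.1523] yaw -68.8 q6 0.94 shift [-97.3 256.7  97.9] turn -2.8 alt 177.2
```

Call:
move_arm(commands=[[-0.5,-40,20,8,0],[-0.5,-75,55,21,-2.8],[-0.5,-97,95,36,-2.8],[-0.5,-97,133,50,-2.8],[-0.5,-97,172,65,-2.8],[-0.5,-97,210,80,-2.8],[-0.5,-97,245,94,-2.8],[-0.5,-97,256,98,-2.8]])

```text
time: 21.92
position: [0.5247, -0.3038, 0.2455]
tool_rot: [-0.692, -0.146, 0.692, -0.146]
ft_force: [1.2, 0.2, 0.7]
grip_width: 0.0647
```

Call:
move_arm(commands=[[-0.5,0,0,0,0],[-0.5,0,0,0,0],[-0.5,0,0,0,0]])

```text
time: 22.17
position: [0.5245, -0.2979, 0.2453]
tool_rot: [-0.691, -0.148, 0.692, -0.146]
ft_force: [0.7, -0.3, -0.8]
grip_width: 0.0655
```

```bash
python3 - <<'E'
from h import *
o=robot.get_obs(); p=robot.camera("wrist"); np.save("w5.npy",{"o":o,"p":p},allow_pickle=True)
print(o["position"],yawof(o))
save(crop(p["image"],(160,20,400,220),3.2),"r_w.png")
E
```

```text
[ 0.52448884 -0.2979185   0.24534515] -65.9970279024841
```

View pics/r_w.png

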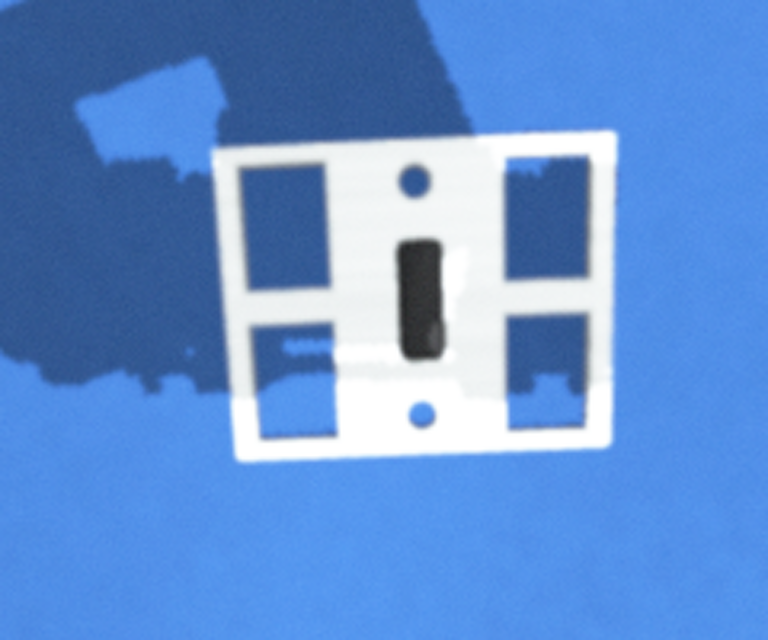

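```bash
python3 - <<'E'
from fit import *
d=np.load("w5.npy",allow_pickle=True).item();p,o=d["p"],d["o"]
O=np.array([[-56,-72,8],[-56,72,8],[56,72,8],[56,-72,8],[-42,0,8],[42,0,8],[-50,-64,8],[50,64,8]])/1000
a=np.array([[213,150],[616,132],[610,446],[240,461],[415,181],[422,414],[240,167],[585,426]])/3.2+[160,20]-.4
v,f=fitpose([(p,O[:6],a[:6],o)],[.6,-.27,np.radians(-158)]); print(np.round(v,4),np.degrees(v[2])); print(np.round(f.reshape(-1,2),1).tolist())
yaw=np.degrees(v[2])+90; np.save("pl.npy",v)
plan([v[0],v[1],.12],yaw); plan([v[0],v[1],.045],yaw)
E
```

```text
[ 0.606  -0.2711 -2.6816] -153.64508799376236
[[0.1, -0.0], [-0.2, 0.1], [0.0, -0.3], [-0.3, -0.3], [0.1, 0.1], [0.3, 0.5]]
now [ 0.5247 -0.2974  0.2457] yaw -65.9 q6 0.45 shift [125.6   9.5 -85. ] turn -2.3 alt 177.7
now [ 0.5247 -0.2974  0.2457] yaw -65.9 q6 0.45 shift [200.6   9.7 -85.1] turn -2.3 alt 177.7
```

Call:
move_arm(commands=[[-0.3,35,5,-35,-2.3],[-0.3,70,9.5,-70,-2.3],[-0.3,105,9.5,-85,-2.3],[-0.3,140,9.6,-85,-2.3],[-0.3,170,9.6,-85,-2.3],[-0.3,190,9.6,-85,-2.3],[-0.3,200,9.6,-85,-2.3],[-0.3,200,9.6,-85,-2.3]])

```text
time: 22.88
position: [0.6054, -0.2705, 0.0441]
tool_rot: [-0.687, -0.163, 0.69, -0.16]
ft_force: [-0.8, 0.2, -0.1]
grip_width: 0.0567
```

Call:
move_arm(commands=[[1,0,0,0,0],[1,0,0,0,0],[1,0,0,0,0],[1,0,0,0,0],[1,0,0,0,0],[1,0,0,0,0],[1,0,0,0,0],[1,0,0,0,0]], newtons=30)

```text
time: 23.55
position: [0.6067, -0.273, 0.0474]
tool_rot: [-0.688, -0.161, 0.689, -0.161]
ft_force: [-2.0, 0.8, 2.7]
grip_width: 0.0157
```

Call:
move_arm(commands=[[1,0,0,0,0],[1,0,0,0,0],[1,0,0,0,0],[1,0,0,0,0]])

```text
time: 23.88
position: [0.6067, -0.273, 0.0473]
tool_rot: [-0.688, -0.161, 0.689, -0.161]
ft_force: [-0.8, 1.5, 4.5]
grip_width: 0.0159
```

```bash
python3 nest.py 0 -.0016 .15
```

```text
fix [-0.0403 -0.3108] F [-0.8  1.5  4.5] w 0.0159 t 23.8833
now [ 0.6067 -0.273   0.0473] yaw -63.7 q6 0.52 shift [-102.5 -304.4  -67.7] turn 5.1 alt -174.9
```

Call:
move_arm(commands=[[1,-15,0,0,0],[1,-40,0,0,0],[1,-70,-5,-1,0],[1,-95,-25,-6,2],[1,-102,-55,-12,4],[1,-102,-88,-20,5.1],[1,-102,-121,-27,5.1],[1,-102,-154,-34,5.1]])

```text
time: 24.55
position: [0.5683, -0.1191, 0.1483]
tool_rot: [-0.695, -0.13, 0.695, -0.13]
ft_force: [0.2, 1.2, -3.3]
grip_width: 0.0156
```

```bash
python3 nest.py 0 -.0016 .15
```

```text
fix [-0.0204 -0.1534] F [ 0.2  1.2 -3.3] w 0.0156 t 24.55
now [ 0.5683 -0.1191  0.1483] yaw -68.8 q6 0.80 shift [  -1.7 -151.8  -20.3] turn -0.0 alt 180.0
```

Call:
move_arm(commands=[[1,0,-30,-4,0],[1,0,-60,-8,0],[1,0,-90,-12,0],[1,0,-118,-16,0],[1,0,-138,-19,0],[1,0,-147,-20,0],[1,0,-147,-20,0],[1,0,-147,-20,0]])

```text
time: 25.22
position: [0.535, 0.0237, 0.1486]
tool_rot: [0.695, 0.13, -0.695, 0.131]
ft_force: [-0.1, -1.1, -3.5]
grip_width: 0.0159
```

Call:
move_arm(commands=[[1,0,0,0,0],[1,0,0,0,0]])

```text
time: 25.38
position: [0.5354, 0.0226, 0.1488]
tool_rot: [0.695, 0.129, -0.695, 0.13]
ft_force: [0.1, -0.2, -4.4]
grip_width: 0.0156
```

```bash
python3 nest.py 0 -.0016 .115
python3 - <<'E'
from h import *
o=robot.get_obs(); p=robot.camera("wrist"); np.save("w6.npy",{"o":o,"p":p},allow_pickle=True)
save(crop(p["image"],(100,60,460,310),2.2),"s_w.png")
E
```

```text
fix [ 0.0002 -0.0094] F [ 0.1 -0.2 -4.4] w 0.0156 t 25.3833
now [0.5354 0.0226 0.1488] yaw -68.9 q6 1.04 shift [33.8 -7.8  0.2] turn -0.1 alt 179.9
```

View pics/s_w.png

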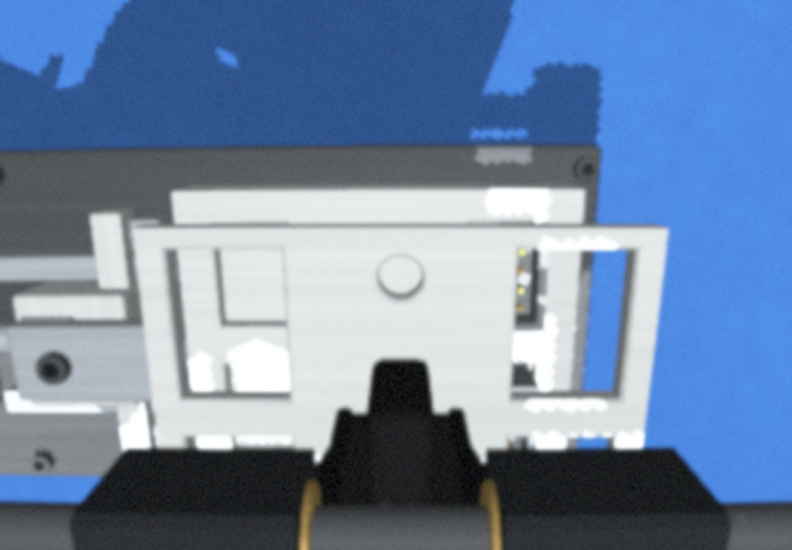

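Call:
move_arm(commands=[[1,8,-4,0,0],[1,18,-7.8,0,0],[1,27,-7.8,0,0],[1,31,-7.8,0,0],[1,31,-7.8,0,0],[1,31,-7.8,0,0]])

```text
time: 25.93
position: [0.5318, 0.0311, 0.1175]
tool_rot: [-0.695, -0.13, 0.695, -0.13]
ft_force: [0.7, 0.5, -2.2]
grip_width: 0.0157
```

```bash
python3 nest.py 0 -.0016 .0873
python3 - <<'E'
from h import *
from nest import W
o=robot.get_obs(); p=robot.camera("wrist"); np.save("w6.npy",{"o":o,"p":p},allow_pickle=True)
save(crop(p["image"],(100,60,460,310),2.2),"t_w.png")
save(crop(p["image"],(240,120,330,210),6),"t_w2.png")
print(((proj(p,[[*W(.042,0),.062]],o)-[240,120]+.5)*6).round())
E
```

```text
fix [-0.0001 -0.0001] F [ 0.7  0.5 -2.2] w 0.0157 t 25.9333
now [0.5318 0.0311 0.1175] yaw -68.8 q6 1.05 shift [30.2  1.5 -0.2] turn -0.0 alt 180.0
[[264. 371.]]
```

View pics/t_w.png

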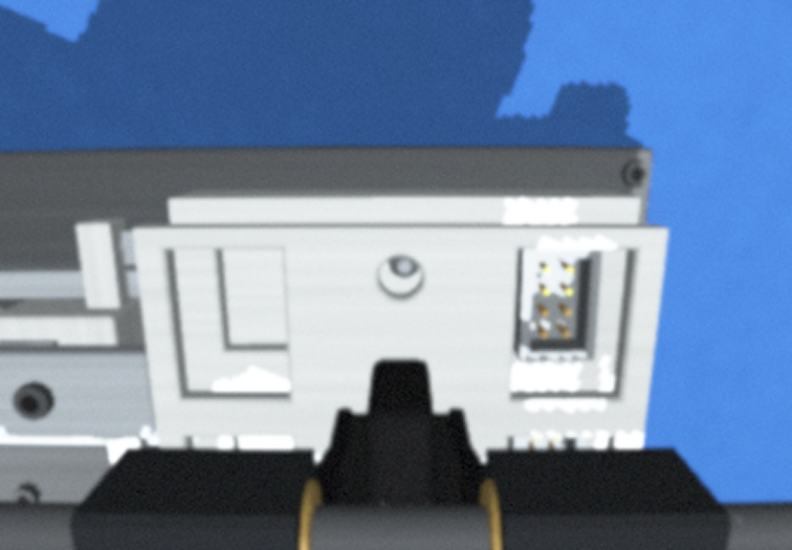

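View pics/t_w2.png

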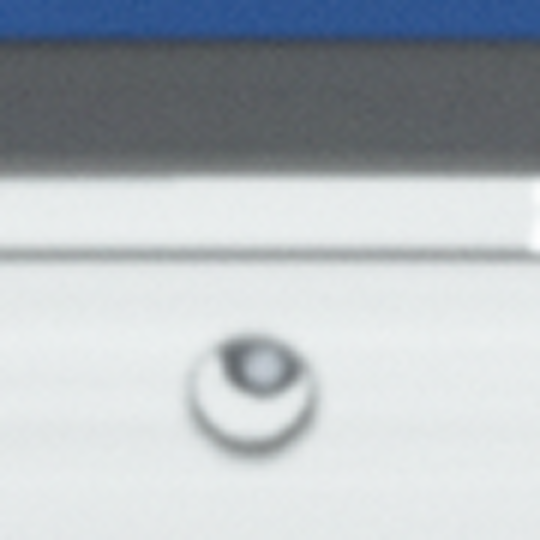

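```bash
python3 - <<'E'
from h import *
d=np.load("w6.npy",allow_pickle=True).item();p,o=d["p"],d["o"]
u=o["position"][2]-.0473
h=ray(p,np.array([[253,393]])/6+[240,120]-.4,u+.008,o)[0]
t=ray(p,np.array([[263,367]])/6+[240,120]-.4,.062,o)[0]
M=R.from_quat(o["tool_rot"]).as_matrix()
print("hole tool",M.T@(h-o["position"])*1e3,"tip tool",M.T@(t-o["position"])*1e3)
# plate edges: near edge far row (crop t_w) z=u+.008
e=ray(p,np.array([[137,229],[666,229]])/2.2+[100,60]-.4,u+.008,o)
print((e-o["position"])@M*1e3)
n=ray(p,np.array([[170,198],[638,197]])/2.2+[100,60]-.4,.04,o)
print("nest corners",(n-o["position"])@M*1e3)
E
```

```text
hole tool [ 39.27659475  -1.24152953 -43.34318255] tip tool [ 55.4449932   -0.14633231 -42.58791661]
[[ 39.28789026 -71.920672   -56.50097559]
 [ 39.25086209  69.87006911 -56.34006215]]
nest corners [[ 77.45475968 -75.30601154 -60.68657812]
 [ 77.41531934  75.01837693 -60.85129754]]
```

Call:
move_arm(commands=[[1,0,1.1,0.3,0],[1,5,1.1,0.3,0],[1,10,1.1,0.3,0],[1,15,1.1,0.3,0],[1,20,1.1,0.3,0],[1,20,1.1,0.3,0],[1,20,1.1,0.3,0]])

```text
time: 26.57
position: [0.5316, 0.0303, 0.0974]
tool_rot: [-0.695, -0.13, 0.695, -0.13]
ft_force: [0.3, 0.5, -3.0]
grip_width: 0.0156
```

```bash
python3 nest.py 0 -.0011 .0873
python3 - <<'E'
from h import *
o=robot.get_obs(); p=robot.camera("wrist"); np.save("w7.npy",{"o":o,"p":p},allow_pickle=True)
save(crop(p["image"],(100,60,460,310),2.2),"u_w.png")
print(o["moment"])
E
```

```text
fix [-0.0006 -0.0009] F [ 0.3  0.5 -3. ] w 0.0156 t 26.5667
now [0.5316 0.0303 0.0974] yaw -68.8 q6 1.05 shift [10.1  0.2 -0.6] turn 0.0 alt -180.0
[-0.12322157  0.14799192  0.00809916]
```

View pics/u_w.png

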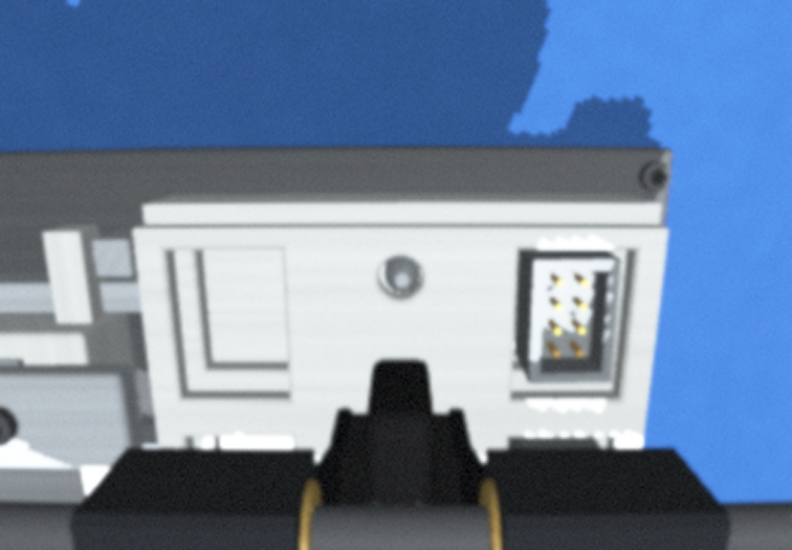

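Call:
move_arm(commands=[[1,3,0,0,0],[1,6,0,0,0],[1,8,0,0,0],[1,9.5,0,0,0],[1,10.5,0,0,0],[1,10.5,0,0,0],[1,10.5,0,0,0]])

```text
time: 27.2
position: [0.5319, 0.0302, 0.0874]
tool_rot: [0.695, 0.13, -0.695, 0.13]
ft_force: [1.1, 0.3, -3.7]
grip_width: 0.0158
```

```bash
python3 nest.py 0 -.0011 .0873
python3 - <<'E'
from h import *
o=robot.get_obs(); p=robot.camera("wrist"); np.save("w7.npy",{"o":o,"p":p},allow_pickle=True)
save(crop(p["image"],(100,60,460,310),2.2),"v_w.png")
print(o["moment"])
E
```

```text
fix [-0.0003 -0.0011] F [ 1.1  0.3 -3.7] w 0.0158 t 27.2
now [0.5319 0.0302 0.0874] yaw -68.8 q6 1.05 shift [ 0.1  0.  -0.3] turn 0.0 alt -180.0
[-0.09642436  0.10464117  0.03469915]
```

View pics/v_w.png

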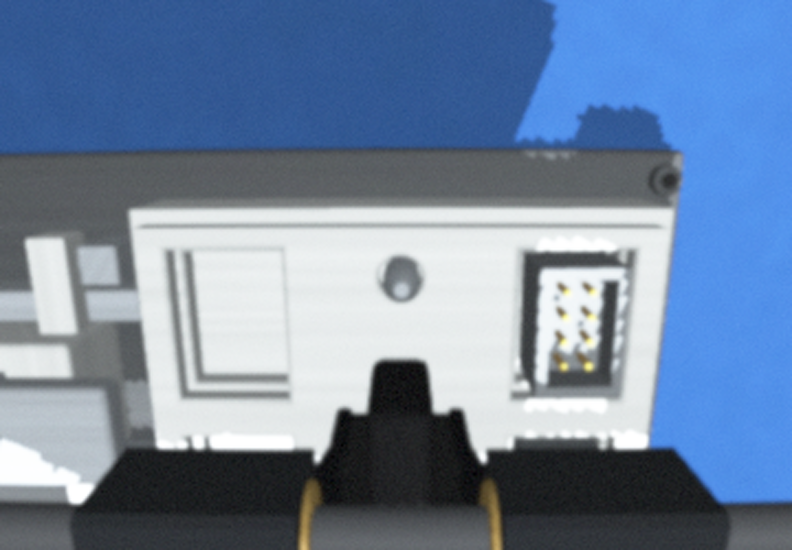

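Call:
move_arm(commands=[[1,0.5,0,0,0],[1,1,0,0,0],[1,1,0,0,0]])

```text
time: 27.5
position: [0.5319, 0.0302, 0.0873]
tool_rot: [0.695, 0.13, -0.695, 0.13]
ft_force: [-2.0, -0.2, 4.0]
grip_width: 0.0159
```

Call:
move_arm(commands=[[1,0.5,0,0,0],[1,1,0,0,0],[1,1,0,0,0]])

```text
time: 27.75
position: [0.532, 0.0302, 0.0873]
tool_rot: [0.695, 0.13, -0.695, 0.13]
ft_force: [-3.7, -0.4, 11.8]
grip_width: 0.0157
```

Call:
move_arm(commands=[[0.25,-1,0,0,0],[0.25,-1,0,0,0],[0.25,-1,0,0,0],[0.25,-1,0,0,0],[0.25,-10,0,0,0],[0.25,-40,0,0,0],[0.2,-80,0,0,0],[0.2,-80,0,0,0]])

```text
time: 28.42
position: [0.5361, 0.0298, 0.1716]
tool_rot: [0.699, 0.129, -0.691, 0.132]
ft_force: [0.6, -0.4, 0.4]
grip_width: 0.0347
```

```bash
python3 - <<'E'
from h import *
from nest import W
o=robot.get_obs(); p=robot.camera("wrist"); print(o["position"],o["grip_width"])
save(crop(p["image"],(100,60,460,310),2.2),"x_w.png")
plan([*W(.039,.2045),.20],-68.8)
plan([*W(.0,.16),.27],-68.8)
E
```

```text
[0.53610146 0.02980361 0.17160469] 0.034674372357987426
now [0.5348 0.0299 0.1694] yaw -68.8 q6 1.05 shift [ -31.3 -206.8  -37. ] turn 0.0 alt -180.0
now [0.5348 0.0299 0.1694] yaw -68.8 q6 1.05 shift [-101.4 -162.     1.4] turn 0.0 alt -180.0
```

View pics/x_w.png

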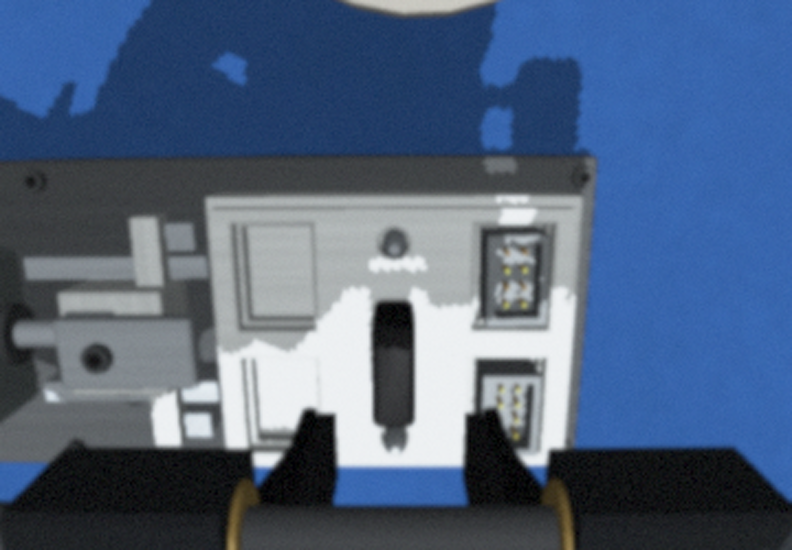

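```bash
python3 - <<'E'
from h import *
plan([.494,.2365,.20],-68.8)
E
```

```text
now [0.5348 0.0299 0.1694] yaw -68.8 q6 1.05 shift [ -31.3 -207.2  -37. ] turn 0.0 alt -180.0
```

Call:
move_arm(commands=[[-0.3,-31,-25,-5,0],[-0.3,-31,-62,-11,0],[-0.3,-31,-100,-18,0],[-0.3,-31,-138,-25,0],[-0.3,-31,-172,-31,0],[-0.3,-31,-200,-36,0],[-0.3,-31,-207,-37,0],[-0.3,-31,-207,-37,0]])

```text
time: 29.13
position: [0.4901, 0.2383, 0.1956]
tool_rot: [-0.694, -0.131, 0.695, -0.132]
ft_force: [0.8, -1.3, -0.6]
grip_width: 0.0566
```

```bash
python3 - <<'E'
from h import *
o=robot.get_obs(); p=robot.camera("wrist")
save(crop(p["image"],(150,80,410,300),2.8),"y_w.png")
plan([.494,.2365,.131],-68.8)
E
```

```text
now [0.4907 0.2369 0.1957] yaw -68.7 q6 1.44 shift [64.7  1.5 -3. ] turn 0.1 alt -179.9
```

View pics/y_w.png

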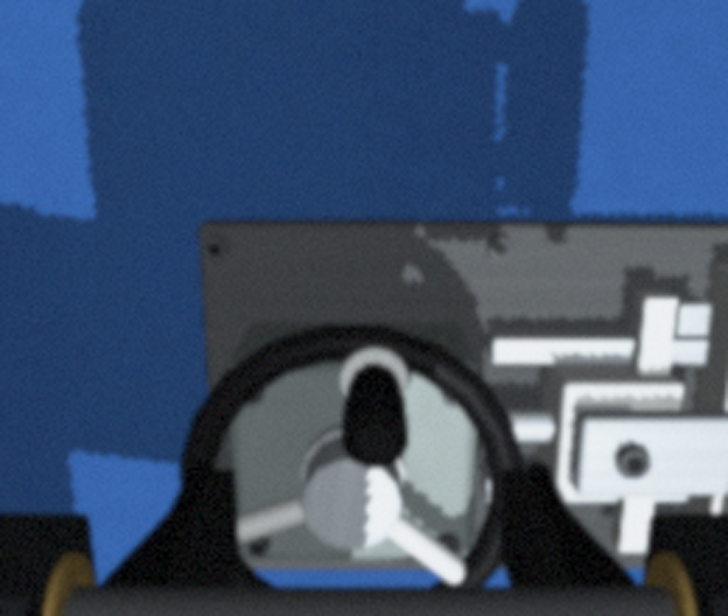

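Call:
move_arm(commands=[[-0.3,20,1.5,-3,0],[-0.3,45,1.5,-3,0],[-0.3,64.5,1.5,-3,0],[1,64.5,1.5,-3,0],[1,64.5,1.5,-3,0],[1,64.5,1.5,-3,0],[1,64.5,1.5,-3,0],[1,64.5,1.5,-3,0]], newtons=20)

```text
time: 29.85
position: [0.4957, 0.2362, 0.1332]
tool_rot: [0.696, 0.13, -0.694, 0.13]
ft_force: [-0.4, 0.2, 0.8]
grip_width: 0.0308
```

Call:
move_arm(commands=[[1,0,0,0,0],[1,0,0,0,0],[1,0,0,0,0],[1,0,0,0,0],[1,0,0,0,0]])

```text
time: 30.27
position: [0.4951, 0.2367, 0.1327]
tool_rot: [0.695, 0.13, -0.695, 0.13]
ft_force: [-1.1, 1.5, 5.9]
grip_width: 0.0162
```

```bash
python3 circ.py -120 8
```

```text
fix [0.0406 0.2041] ang -15.054024456164568 rad 0.04208200415701986 z 0.13268466730613288 F [-1.1  1.5  5.9] w 0.0162 yaw -68.78081485204832
[-0.0, 9.1, 6.0]
[-0.0, 17.4, 12.4]
[-0.0, 23.8, 20.6]
[-0.1, 27.8, 30.3]
[-0.1, 29.1, 40.6]
[-0.1, 27.8, 51.0]
[-0.1, 23.8, 60.6]
[-0.1, 17.4, 68.9]
```

Call:
move_arm(commands=[[1,0,9.6,5,0],[1,0,17.9,11.4,0],[1,0,24.3,19.6,0],[1,0,28.3,29.3,0],[1,0,29.6,39.6,0],[1,0,28.3,50,0],[1,0,24.3,59.6,0],[1,0,17.9,67.9,0]])

```text
time: 30.93
position: [0.4393, 0.194, 0.1327]
tool_rot: [0.697, 0.129, -0.693, 0.13]
ft_force: [4.6, 2.6, 4.9]
grip_width: 0.0162
```

Call:
move_arm(commands=[[1,0,-8.3,6.4,0],[1,0,-17.9,10.4,0],[1,0,-28.3,11.7,0],[1,0,-38.6,10.4,0],[1,0,-48.3,6.4,0],[1,0,-56.6,0,0],[1,0,-62.9,-8.3,0],[1,0,-66.9,-17.9,0]])

```text
time: 31.6
position: [0.4301, 0.2621, 0.1326]
tool_rot: [-0.694, -0.13, 0.695, -0.133]
ft_force: [1.8, -8.0, 10.4]
grip_width: 0.0165
```

```bash
python3 circ.py -120 1
```

```text
fix [-0.0107  0.2513] ang 106.37326923179684 rad 0.037803565176801855 z 0.13256995056733104 F [ 1.8 -8.  10.4] w 0.0165 yaw -68.6277708079344
[0.1, 45.8, -49.5]
```

Call:
move_arm(commands=[[1,0,-1.4,-10.4,0],[1,0,0,-20.7,0],[1,0,4,-30.4,0],[1,0,10.4,-38.6,0],[1,0,18.6,-45,0],[1,0,28.3,-49,0],[1,0,38.6,-50.4,0],[1,0,49,-49,0]])

```text
time: 32.27
position: [0.495, 0.2363, 0.1327]
tool_rot: [0.696, 0.13, -0.694, 0.13]
ft_force: [0.9, 4.2, 6.7]
grip_width: 0.0162
```

```bash
python3 circ.py -120 1
```

```text
fix [0.0404 0.2037] ang -15.678097749503339 rad 0.041991283819215686 z 0.13266367660905432 F [0.9 4.2 6.7] w 0.0162 yaw -68.8045413014868
[-0.3, 16.7, 69.0]
```

Call:
move_arm(commands=[[1,0,9.6,4,0],[1,0,17.9,10.4,0],[1,0,24.3,18.6,0],[1,0,28.3,28.3,0],[1,0,29.6,38.6,0],[1,0,28.3,49,0],[1,0,24.3,58.6,0],[1,0,17.9,66.9,0]])

```text
time: 32.93
position: [0.4392, 0.1941, 0.1327]
tool_rot: [0.697, 0.13, -0.694, 0.13]
ft_force: [4.6, 2.7, 5.4]
grip_width: 0.0165
```

Call:
move_arm(commands=[[1,0,-8.3,6.4,0],[1,0,-17.9,10.4,0],[1,0,-28.3,11.7,0],[1,0,-38.6,10.4,0],[1,0,-48.3,6.4,0],[1,0,-56.6,0,0]])

```text
time: 33.43
position: [0.4184, 0.2466, 0.1326]
tool_rot: [0.696, 0.13, -0.694, 0.132]
ft_force: [4.6, -6.3, 5.9]
grip_width: 0.0163
```

```bash
python3 circ.py -120 1
python3 - <<'E'
from h import *
p=robot.camera("wrist"); save(crop(p["image"],(150,60,560,300),1.9),"z_w.png")
p=robot.camera("scene"); save(crop(p["image"],(250,120,350,250),4.5),"z_s.png")
E
```

```text
fix [-0.0272  0.2411] ang 136.16994116148962 rad 0.03768004542287966 z 0.13263605358075262 F [ 4.6 -6.3  5.9] w 0.0163 yaw -68.6611903104943
[0.2, 15.0, -65.6]
```

View pics/z_w.png

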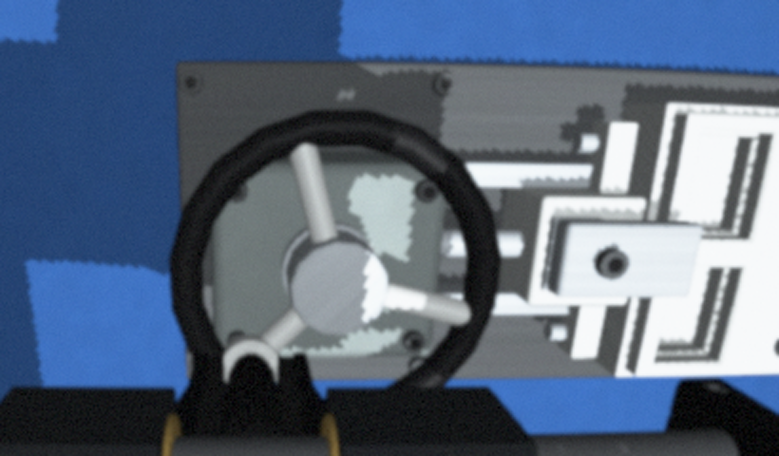

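View pics/z_s.png

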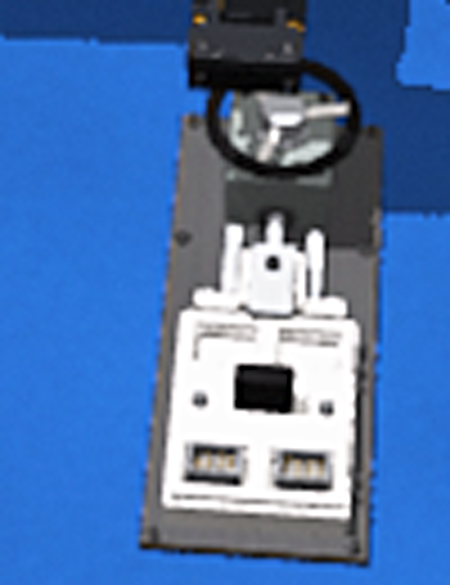

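Call:
move_arm(commands=[[1,0,-6.4,-8.3,0],[1,0,-10.4,-17.9,0],[1,0,-11.7,-28.3,0],[1,0,-10.4,-38.6,0],[1,0,-6.4,-48.3,0],[1,0,0,-56.6,0],[1,0,0,-56.6,0]])

```text
time: 34.12
position: [0.4711, 0.2676, 0.1326]
tool_rot: [0.695, 0.13, -0.695, 0.13]
ft_force: [1.4, 0.8, 7.8]
grip_width: 0.0163
```

```bash
python3 circ.py -120 1
```

```text
fix [0.0295 0.2415] ang 41.939600016151346 rad 0.039647393816267425 z 0.13261762896982762 F [1.4 0.8 7.8] w 0.0163 yaw -68.82154151887427
[0.0, 65.7, 21.1]
```

Call:
move_arm(commands=[[1,0,4.2,-3.4,0],[1,0,8.3,-6.4,0],[1,0,13,-8.7,0],[1,0,17.9,-10.4,0],[1,0,23.1,-11.4,0],[1,0,28.3,-11.7,0],[1,0,28.3,-11.7,0]])

```text
time: 34.7
position: [0.4925, 0.2455, 0.1327]
tool_rot: [0.696, 0.13, -0.694, 0.13]
ft_force: [3.3, 1.5, 6.2]
grip_width: 0.0165
```

```bash
python3 circ.py -120 1
```

```text
fix [0.0415 0.2132] ang -2.537841354223121 rad 0.041504428781110075 z 0.13268067427059207 F [3.3 1.5 6.2] w 0.0165 yaw -68.83774209383792
[-0.2, 32.0, 62.9]
```

Call:
move_arm(commands=[[1,0,2.6,0.1,0],[1,0,5.2,0.3,0],[1,0,7.8,0.8,0],[1,0,10.4,1.4,0],[1,0,10.4,1.4,0]])

```text
time: 35.12
position: [0.4915, 0.2435, 0.1327]
tool_rot: [0.696, 0.133, -0.695, 0.122]
ft_force: [-4.7, 30.0, 6.7]
grip_width: 0.0163
```

```bash
python3 circ.py -120 1
```

```text
fix [0.0397 0.2116] ang -4.826231095791995 rad 0.03988941949017864 z 0.13266456945153754 F [-4.7 30.   6.7] w 0.0163 yaw -69.23019041666629
[-0.7, 30.1, 62.3]
```

Call:
move_arm(commands=[[1,0,2.5,0.8,0],[1,0,4.9,1.7,0],[1,0,4.9,1.7,0]])

```text
time: 35.37
position: [0.4876, 0.24, 0.1325]
tool_rot: [-0.693, -0.134, 0.698, -0.121]
ft_force: [-12.4, 38.0, 11.4]
grip_width: 0.0202
```

```bash
python3 circ.py -120 1
```

```text
fix [0.0349 0.2098] ang -8.50219913163321 rad 0.035257204035445536 z 0.13253669149137046 F [-12.4  38.   11.4] w 0.0202 yaw -69.24113958777794
[-0.4, 26.6, 59.5]
```

Call:
move_arm(commands=[[0.6,0,0,0,0],[0.2,0,0,0,0],[0,0,0,0,0],[-0.4,0,0,0,0],[-0.4,0,0,0,0],[-0.4,0,0,0,0],[-0.4,0,0,0,0],[-0.4,0,0,0,0]])

```text
time: 36.03
position: [0.4928, 0.2297, 0.1312]
tool_rot: [-0.694, -0.13, 0.696, -0.13]
ft_force: [0.7, 0.5, 0.2]
grip_width: 0.0563
```

```bash
python3 circ.py -120 1; python3 - <<'E'
from h import *
p=robot.camera("wrist"); save(crop(p["image"],(150,60,560,300),1.9),"aa_w.png")
E
```

```text
fix [0.0359 0.1983] ang -24.87809110624762 rad 0.03961314301952691 z 0.1311519736157239 F [0.7 0.5 0.2] w 0.0563 yaw -68.7939729571365
[0.2, 6.5, 68.6]
```

View pics/aa_w.png

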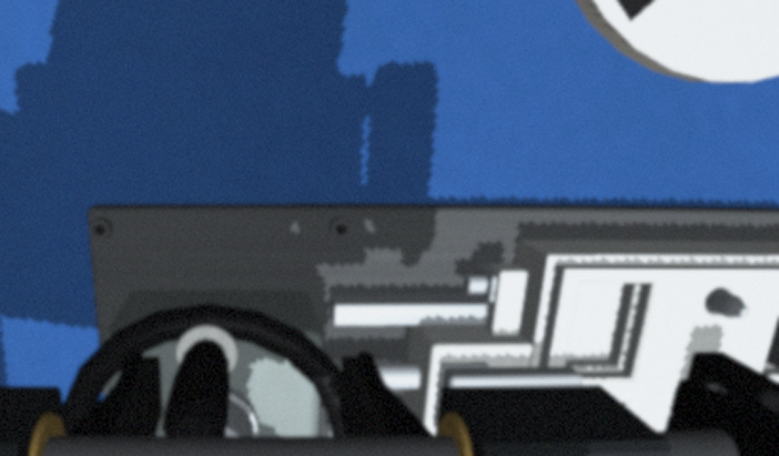

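Call:
move_arm(commands=[[-0.4,0,3,0,0],[-0.4,0,6,0,0],[-0.4,0,6,0,0]])

```text
time: 36.33
position: [0.4965, 0.2242, 0.1317]
tool_rot: [-0.695, -0.13, 0.695, -0.13]
ft_force: [-0.0, 0.1, -0.2]
grip_width: 0.0609
```

Call:
move_arm(commands=[[-0.4,0,2,0,0],[-0.4,0,4,0,0],[-0.4,0,4,0,0]])

```text
time: 36.58
position: [0.4966, 0.2228, 0.1317]
tool_rot: [-0.695, -0.131, 0.696, -0.128]
ft_force: [-2.4, 5.9, -0.1]
grip_width: 0.0606
```

```bash
python3 circ.py -120 1
```

```text
fix [0.037  0.1905] ang -33.517024103568126 rad 0.0443569244392272 z 0.1316881635108652 F [-2.4  5.9 -0.1] w 0.0606 yaw -68.91931744492543
[0.1, -6.4, 72.8]
```

Call:
move_arm(commands=[[-0.4,0,2,0,0],[-0.4,0,4,0,0],[-0.4,0,4,0,0]])

```text
time: 36.83
position: [0.4961, 0.2219, 0.1315]
tool_rot: [-0.694, -0.132, 0.697, -0.125]
ft_force: [-5.1, 16.4, 1.3]
grip_width: 0.0612
```

```bash
python3 circ.py -120 1
```

```text
fix [0.0362 0.1899] ang -34.71955664174861 rad 0.04403437879806876 z 0.13151172410093512 F [-5.1 16.4  1.3] w 0.0612 yaw -69.0338072910186
[0.2, -7.6, 72.4]
```

Call:
move_arm(commands=[[-0.4,0,-10,0,0],[-0.4,0,-20,0,0],[-0.4,0,-20,0,0],[-0.4,-25,-20,0,0],[-0.4,-60,-20,0,0],[-0.4,-100,-20,0,0],[-0.4,-130,-20,0,0],[-0.4,-130,-20,0,0]])

```text
time: 37.5
position: [0.4961, 0.2369, 0.2687]
tool_rot: [0.7, 0.13, -0.69, 0.13]
ft_force: [0.7, 0.4, -0.7]
grip_width: 0.0606
```

```bash
python3 - <<'E'
from h import *
from nest import W
o=robot.get_obs();print(o["position"],o["ft_force"])
plan([*W(-.10,.10),.27],-68.8)
E
```

```text
[0.49614647 0.23692598 0.26873655] [ 0.69270005  0.41573678 -0.65201206]
now [0.4961 0.2369 0.2687] yaw -68.8 q6 1.44 shift [ -3.  104.6 141.1] turn 0.0 alt -180.0
```

Call:
move_arm(commands=[[-0.4,-3,20,30,0],[-0.4,-3,42,58,0],[-0.4,-3,64,86,0],[-0.4,-3,84,113,0],[-0.4,-3,100,135,0],[-0.4,-3,105,141,0],[-0.4,-3,105,141,0],[-0.4,-3,105,141,0]])

```text
time: 38.17
position: [0.3994, 0.0873, 0.2651]
tool_rot: [0.696, 0.13, -0.695, 0.13]
ft_force: [0.4, -0.2, -0.1]
grip_width: 0.0609
```

```bash
python3 - <<'E'
from h import *
p=robot.camera("wrist"); save(crop(p["image"],(100,10,460,240),2.2),"bb_w.png")
p=robot.camera("scene"); save(crop(p["image"],(250,120,350,250),4.5),"bb_s.png"); save(p["image"],"bb_full.png")
E
```

```text
(no output)
```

View pics/bb_w.png

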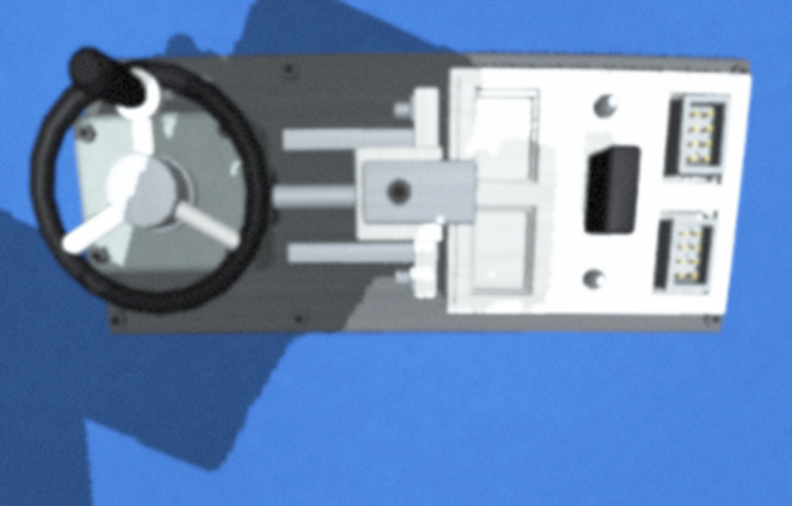

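View pics/bb_full.png

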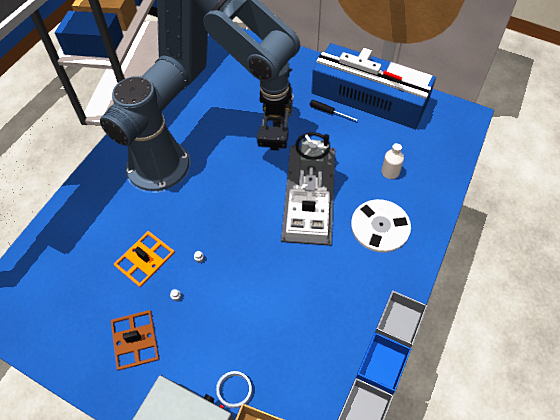

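The wrist view shows the toe over the plate's edge at (475,190), the ears against the stop posts at (425,120) and (425,255), the plate flush over both pins, and both headers in their windows at (700,130) and (685,250). The scene view shows no loose headers and the bystanders where they were.

```bash
python3 -c "
from rig import robot
print(robot.get_obs()['time']); print(robot.hand_in())"
```

```text
38.2667
the job is handed in; nothing more can be done
None
```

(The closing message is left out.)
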